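# Load the thread stand

## Robot

A 6-joint arm with a two-finger parallel gripper is mounted at the origin on the work surface. World frame = base frame: x ahead of the robot, y to its left, z up, the work surface at z = 0. Lengths are in mm, angles in rad, forces in N, time in s.
With the tool pointing down it reaches from about 275 to 1000 mm from the base axis. Payload 8.4 kg.
Tool frame: the origin (TCP) lies between the finger pads; the fingertips stand 25 mm ahead of it and the grasp point (between the pads) lies 6 mm ahead of it; z points along the fingers, y is the line along which they close (so a half turn about z gives the same grasp; the last joint's range is limited). The gripper opens to 85 mm and grips with 20 to 120 N. Pads are 22 mm wide; open, the fingers measure 114 mm over their backs; the gripper's body (76 mm by 85 mm) begins 54 mm behind the grasp point. The pads swing forward as they close: fully open they stand 13 mm farther back than shut.
Start: joints at [-1.261, 0.353, 1.633, -0, 1.155, -0.002], TCP at [191.731, -594.867, 256.281] pointing down, gripper open.
Joint ranges: [-2.63, 2.63], [-0.92, 2.1], [0.06, 2.66], [-1.3, 4.44], [0, 2.69], [-3.02, 3.02]. Speed limits (rad/s): [2.22, 2.22, 2.79, 3.14, 3.14, 3.14].

## Interface

Orientations are given as [roll, pitch, yaw] about the fixed x, y, z axes, in that order (R = Rz(yaw) Ry(pitch) Rx(roll)).
In Python, from rig import r, eyes, workorder gives the robot as it stands. The module is installed in compiled form; this text tells all that it offers.
- The arm moves only by the tool step_arm, never from a script. Its argument "moves" is a list of rows, each an object of numbers: "tx", "ty", "tz": the shift along the tool's x, y, z scaled (see below); "ax", "ay", "az": the turn, a rotation vector about the tool's x, y, z scaled (see below). In form: [{"tx": .., "ty": .., "tz": .., "ax": .., "ay": .., "az": ..}, ...]. A call has 1 to 5 rows; each row shifts and turns the commanded pose from where the row before left it, along the tool's axes as they then stand; what a row does not reach is not made up. The controller multiplies each number of a shift by 25 mm and each number of a turn by 90 degrees. A row lasts 1/8 s, in which the tool goes at most 62.5 mm and 10.7 degrees, less where a joint would pass 70% of its speed; a pose out of reach is approached as far as the arm can. A call with a number of a shift or a turn outside -1 to 1 is refused whole. A call with a gripper value outside its range is refused whole. "gripper" is the opening, from 0 (shut) to 1 (fully open), set as the call begins (left out, the last holds). The fingers move at their own pace and stop on an object; "newtons" is the grip in N (left out, the last holds). Time passes only in rows, so rows that do not move let the fingers close. It gives the time, the measured TCP pose, the force, the opening and the grip force at its end, in the units of the state.
- r.sense(): the state, without advancing time (a new reading comes with each control period).
- eyes.grab_frame(name): name is "side" or "top" or "wrist"; returns (picture, depth): 400x640x3 uint8, red, green, blue; 400x640 float32, mm along the optical axis (not along the pixel's ray), 0 where there is no reading.
- eyes.camera_info(name): a dict with "intrinsics" (3x3 intrinsics, pixels), "cam_to_world" (4x4, takes a point from camera to world coordinates). Camera axes: x right, y up, looking along -z (the intrinsics and any distortion apply to the point x, -y, -z); pixel columns grow to the right and rows downward; lengths in mm; the calibration is good to about 2 mm. The wrist camera is an equidistant fisheye: a pixel r from the principal point sees the ray r / f radians off the axis. A picture is of the moment at which its call begins: read the wrist's pose just before it. camera_info takes no time and is no camera call; for the wrist camera it gives the pose at the moment of the call.
- workorder.sign_off(): hands the job in; it is judged then, once.
The state is a dict: "clock": time; "qpos": joint angles; "qvel": joint speeds; "joint_efforts": joint torques, N m; "eef_pos": TCP position; "tcp_rot": TCP orientation; "contact_force": force on the tool from outside, world axes, zero at the start; "wrist_torque": the same for the moment, N m; "opening": opening from 0.0 (shut) to 1.0 (fully open); "grasp_force": force on a finger pad.
Only numpy, scipy, OpenCV 4.12 (cv2) and the standard library are available. Lean on these libraries where they do the work, as an engineer would, in place of code of your own. Each camera call takes 0.05 s, during which the arm holds its last target. There are 200 camera calls.

## Task

Get the thread stand ready for sewing: take the empty tubes off its pins and drop them in the scrap tub, lift every full-size spool of thread off the rack's pegs and set each one upright on a pin of the stand, right down on its seat, and pull the stand's telescopic mast up until it catches at its top stop. Leave the two small spools hanging on the rack and the other things on the table where they are.

Things in the scene. Friction and masses are not known exactly. Their poses are not given: they have to be found in the camera images.
- rack: Wooden thread rack, fixed, 250 mm wide (y), 160 deep, 131 high. Origin under its centre; +x its high back, z up. The board slopes up 40 degrees to the back; two rows of three pegs (8 mm thick, 56 mm long) stand square to it, leaning 40 degrees to the front: direction (-0.643, 0, 0.766). Peg feet at y = -80, 0, 80 mm and (x, z) = (-41, 51) mm in the front row, (20, 102) mm in the back row.
- mast_knob (a point): Middle of the round black grip knob (20 mm diameter, 32 mm high, axis vertical) on top of the telescopic mast of the thread stand; it rises with the mast. A 5 mm wire guide bar 215 mm long lies 22 mm under this point along the stand's y. The mast stands 80 mm behind (+x of the stand) the middle of the row of pins.
- mast (a joint): How far the stand's telescopic mast is pulled out (up), m: 0 fully down, 0.110 at its upper stop. Friction of about 2 N and 1 N of weight: it stays where it is left. From 0.095 a sprung ball catch resists with about 2 N more; past 0.104 it draws the mast on up to the stop and holds it there.
- stand: White thread stand, fixed: base 290 mm wide (its y), 145 mm deep, 18 mm thick; origin: centre of its underside, +x is the back where the mast is, z up. Four spool pins in a row 32 mm in front of the origin, 70 mm apart.
- scrap_tub: Open grey plastic scrap tub, 150 (its x) by 120 (its y) by 60 mm high, walls and floor 4 mm, loose, 0.35 kg. Origin: centre of its underside, z up.
- pin0 (a point): Foot of the rightmost (most -y in the stand) spool pin of the stand: on the pin's axis at the top of its flat round seat (22 mm above the table; seat 42 mm diameter). The pin is vertical, 8 mm diameter, round-topped and ends 58 mm above this point. Axes as the stand.
- pin1 (a point): Foot of the second from the right spool pin of the stand: on the pin's axis at the top of its flat round seat (22 mm above the table; seat 42 mm diameter). The pin is vertical, 8 mm diameter, round-topped and ends 58 mm above this point. Axes as the stand.
- pin2 (a point): Foot of the third from the right spool pin of the stand: on the pin's axis at the top of its flat round seat (22 mm above the table; seat 42 mm diameter). The pin is vertical, 8 mm diameter, round-topped and ends 58 mm above this point. Axes as the stand.
- pin3 (a point): Foot of the leftmost (most +y in the stand) spool pin of the stand: on the pin's axis at the top of its flat round seat (22 mm above the table; seat 42 mm diameter). The pin is vertical, 8 mm diameter, round-topped and ends 58 mm above this point. Axes as the stand.
- spool_a: Full spool of cream thread: cylinder 40 mm diameter, 64 mm high, about 60 g, with a 14 mm bore right through along its z axis; a white tube end shows at the top. Origin: centre of its lower end, z towards its upper end. Hangs on a peg of the rack, somewhat slack, when present at the start.
- spool_b: Full spool of cream thread: cylinder 40 mm diameter, 64 mm high, about 60 g, with a 14 mm bore right through along its z axis; a white tube end shows at the top. Origin: centre of its lower end, z towards its upper end. Hangs on a peg of the rack, somewhat slack, when present at the start.
- spool_c: Full spool of cream thread: cylinder 40 mm diameter, 64 mm high, about 60 g, with a 14 mm bore right through along its z axis; a white tube end shows at the top. Origin: centre of its lower end, z towards its upper end. Hangs on a peg of the rack, somewhat slack, when present at the start.
- spool_d: Full spool of cream thread: cylinder 40 mm diameter, 64 mm high, about 60 g, with a 14 mm bore right through along its z axis; a white tube end shows at the top. Origin: centre of its lower end, z towards its upper end. Hangs on a peg of the rack, somewhat slack, when present at the start.
- tube_a: Empty spool: bare white plastic tube 22 mm diameter, 64 mm high, about 15 g, with a 14 mm bore along its z axis. Origin: centre of its lower end, z up. Stands on a pin of the thread stand when present at the start.
- tube_b: Empty spool: bare white plastic tube 22 mm diameter, 64 mm high, about 15 g, with a 14 mm bore along its z axis. Origin: centre of its lower end, z up. Stands on a pin of the thread stand when present at the start.
- tube_c: Empty spool: bare white plastic tube 22 mm diameter, 64 mm high, about 15 g, with a 14 mm bore along its z axis. Origin: centre of its lower end, z up. Stands on a pin of the thread stand when present at the start.
- small_a: Small spool of cream thread with white rims: 28 mm diameter, 40 mm high. Origin: centre of its lower end, z towards its upper end. Hangs on a peg of the rack and stays there.
- small_b: Small spool of cream thread with white rims: 28 mm diameter, 40 mm high. Origin: centre of its lower end, z towards its upper end. Hangs on a peg of the rack and stays there.
- pin_dish: Bystander: round black pin dish, 88 mm diameter, 22 mm high; origin under its centre.
- rotary_cutter: Bystander: rotary cutter lying flat, about 150 mm long, 16 mm high; origin near its middle.
- bobbin_box: Bystander: clear box of bobbins, 110 by 80 by 30 mm; origin under its centre.
- button_jar: Bystander, fixed: glass jar with a steel cap, 72 mm diameter, 100 mm high; origin under its centre.
Not all that is in view belongs to the job. What is shaped like the spool_b but red is not meant. What is shaped like the spool_d but red is not meant.

How it is judged:
By the outcome, as a careful person would: the job done as asked, in the order asked, and still so for the second after the job is handed in, with the robot touching nothing.
Of spool_a, spool_b, spool_c, spool_d only 3 to 4 are there at a start; the rules pass over those that are not, and their reading is None.
Of tube_a, tube_b, tube_c only 2 to 3 are there at a start; the rules pass over those that are not, and their reading is None.
At some moment in a run one of scrap_tub may be knocked a few centimetres aside while the robot is not near it.
Once in a run the grip may slacken for a moment while it holds something.
It also fails if it takes over 210 s, if anything falls off the work surface, if the arm or the gripper's body presses on something with over 40 N, if the wrist force passes 120 N, or if a joint passes its speed limit or range.

## Working session

There is one attempt and no reset: what is moved stays moved. The work goes in short steps, Python scripts to look and compute and a tool call to move; the robot and the scene stay as the last step left them, time stands still between calls to the robot, and variables do not carry over. Pictures are saved under pics/ and viewed, at most 14 in all, crops included, and the job is handed in when it is done.

Besides the shell and the picture viewer there is one more tool, called after ">>>" as a command line: name --argument value ..., lists and objects as JSON in quotes. step_arm: Moves the arm, as the interface text tells. Its arguments: {"type":"object","properties":{"moves":{"type":"array","items":{"type":"object","properties":{"tx":{"type":"number"},"ty":{"type":"number"},"tz":{"type":"number"},"ax":{"type":"number"},"ay":{"type":"number"},"az":{"type":"number"}}}},"gripper":{"type":"number"},"newtons":{"type":"number"}},"required":["moves"]}

```bash
mkdir -p pics; ls
cat > h.py <<'E'
import numpy as np, cv2, json
from rig import r, eyes, workorder
def grab(name, fn=None):
    inf=eyes.camera_info(name); p,d=eyes.grab_frame(name)
    if fn: cv2.imwrite('pics/'+fn, p[:,:,::-1]); 
    return p,d,np.array(inf['intrinsics']),np.array(inf['cam_to_world'])
def pts(d,K,T,wrist=False):
    v,u=np.mgrid[0:d.shape[0],0:d.shape[1]].astype(float)
    x=(u-K[0,2])/K[0,0]; y=(v-K[1,2])/K[1,1]
    if wrist:
        rr=np.hypot(x,y)+1e-9; s=np.tan(np.minimum(rr,1.5))/rr; x,y=x*s,y*s
    P=np.stack([x*d,-y*d,-d],-1)
    return P@T[:3,:3].T+T[:3,3]
E
python3 - <<'E'
from h import *
np.set_printoptions(precision=3,suppress=True)
for n in('side','top','wrist'):
    p,d,K,T=grab(n,n+'0.png'); print(n,K.tolist(),T.round(3).tolist(),d.min(),d.max()); np.savez(n+'0.npz',p=p,d=d,K=K,T=T)
s=r.sense(); print(s)
E
```

```text
pics
side [[455.22596682772365, 0.0, 328.94957560189255], [0.0, 455.22596682772365, 204.8025881695494], [0.0, 0.0, 1.0]] [[0.997, 0.05, -0.066, 445.875], [-0.083, 0.614, -0.785, -912.462], [0.001, 0.788, 0.616, 835.492], [0.0, 0.0, 0.0, 1.0]] 0.0 3559.7793
top [[488.37132636271497, 0.0, 312.33065167836105], [0.0, 488.37132636271497, 207.9957381665229], [0.0, 0.0, 1.0]] [[-0.011, 0.987, -0.161, 276.069], [-1.0, -0.011, -0.001, -21.541], [-0.002, 0.161, 0.987, 1657.869], [0.0, 0.0, 0.0, 1.0]] 0.0 2654.4375
wrist [[309.70691628693146, 0.0, 323.0923458547407], [0.0, 309.70691628693146, 197.38362996384765], [0.0, 0.0, 1.0]] [[0.306, 0.9, 0.31, 271.89], [-0.952, 0.289, 0.099, -569.58], [-0.001, -0.325, 0.946, 374.234], [0.0, 0.0, 0.0, 1.0]] 0.0 1654.539
{'clock': 0.15, 'qpos': array([-1.261,  0.354,  1.634, -0.   ,  1.155, -0.002]), 'qvel': array([-0.   , -0.003, -0.004,  0.   ,  0.002, -0.   ]), 'joint_efforts': array([ -0.   , -60.564, -34.234,   0.   ,   0.006,   0.   ]), 'eef_pos': array([ 191.613, -594.526,  255.686]), 'tcp_rot': array([-3.14 ,  0.   ,  0.312]), 'contact_force': array([0.771, 1.623, 0.368]), 'wrist_torque': array([0.007, 0.026, 0.047]), 'grasp_force': 0.0, 'opening': 1.0019674844107231}
```

View pics/top0.png

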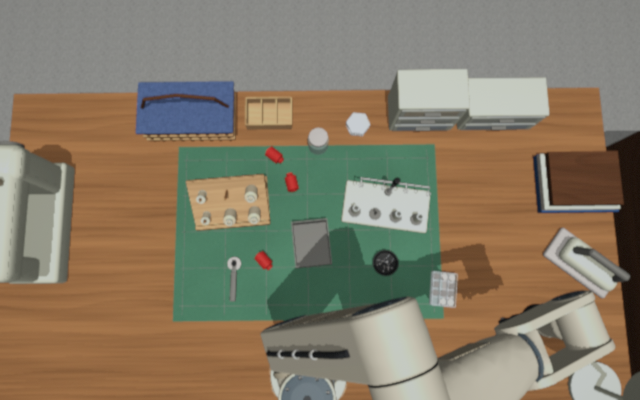

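View pics/side0.png

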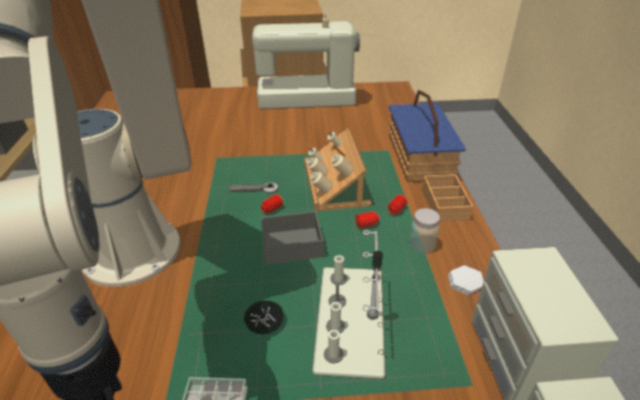

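The top view shows the rack at (228,203), with full spools at (250,194), (254,215) and (228,216) and small ones at (201,198) and (206,219). It also shows the tub at (311,242), the stand at (386,205) and red decoys on the mat. Next I enlarge the candidates.

Run:
```python
from h import *
np.set_printoptions(precision=1,suppress=True,linewidth=160)
t=np.load('top0.npz'); s=np.load('side0.npz')
z=lambda p,x,y,w,h:cv2.resize(p[y:y+h,x:x+w,::-1],(400,300),interpolation=cv2.INTER_CUBIC)
a=np.vstack([np.hstack([z(t['p'],180,165,100,75),z(t['p'],338,165,100,75)]),np.hstack([z(s['p'],290,125,100,75),z(s['p'],295,240,133,100)])])
cv2.imwrite('pics/crop0.png',a)
for n,c in(('top',t),('side',s)):
    P=pts(c['d'],c['K'],c['T']); np.save(n+'P.npy',P)
P=np.load('topP.npy')
for n,(u,v) in dict(rack=(228,203),s1=(250,194),s2=(254,215),s3=(228,216),sm1=(201,198),sm2=(206,219),p3=(355,209),p2=(375,213),p1=(397,215),p0=(417,217),knob=(393,184),tub=(311,242),stand=(386,222),dish=(385,262),mat=(280,300)).items(): print(n,P[v,u])
# stand base top plane / tub rim by masks on height
def rect(m,n):
    pts2=P[m][:,:2].astype(np.float32); rr=cv2.minAreaRect(pts2); print(n,len(pts2),rr)
p=t['p'].astype(int); Z=P[...,2]
v,u=np.mgrid[0:400,0:640]
white=(p.min(-1)>150)&(u>335)&(u<440)&(v>170)&(v<240)
rect(white&(abs(Z-18)<6),'stand')
tub=(u>285)&(u<336)&(v>210)&(v<272)
grey=(abs(p[...,0]-p[...,1])<14)&tub
rect(grey&(Z>48)&(Z<75),'tubrim'); 
rk=(u>180)&(u<275)&(v>168)&(v<235)
wood=(p[...,0]-p[...,2]>40)&rk
rect(wood&(Z>5),'rack')
# orientation of rack board from plane fit
Q=P[wood&(Z>15)&(Z<125)]; 
A=np.c_[Q[:,:2],np.ones(len(Q))]
w=np.ones(len(Q),bool)
for _ in range(8):
    c=np.linalg.lstsq(A[w],Q[w,2],rcond=None)[0]; e=A@c-Q[:,2]; w=abs(e)<4
print('board',c,np.arctan2(c[1],c[0]),np.degrees(np.arctan(np.hypot(*c[:2]))),w.sum(),len(Q))
```

```text
rack [554.5 257.9  68.5]
s1 [568.1 174.9 149.8]
s2 [509.4 168.4  95.1]
s3 [506.  251.2 102.5]
sm1 [560.  332.3 134.3]
sm2 [499.8 326.1  83.4]
p3 [ 526.8 -159.5   86.2]
p2 [ 520.1 -230.5   38. ]
p1 [ 505.8 -295.9   84. ]
p0 [ 497.7 -359.5   89.5]
knob [ 590.1 -271.7  173.4]
tub [428.2 -14.7   4.3]
stand [ 492.9 -270.5   10.3]
dish [ 357.4 -261.5   15.8]
mat [236.   90.5   5.6]
stand 2553 ((547.7071533203125, -271.1744384765625), (288.00836181640625, 143.68807983398438), 81.93408966064453)
tubrim 187 ((422.96246337890625, -15.144126892089844), (149.38616943359375, 118.31787109375), 5.583566665649414)
rack 3159 ((437.41522216796875, 201.9199981689453), (471.2609558105469, 285.9777526855469), 22.91863250732422)
board [   0.8    0.1 -393. ] 0.07411401589728925 39.06917926819482 1589 2810
```

View pics/crop0.png

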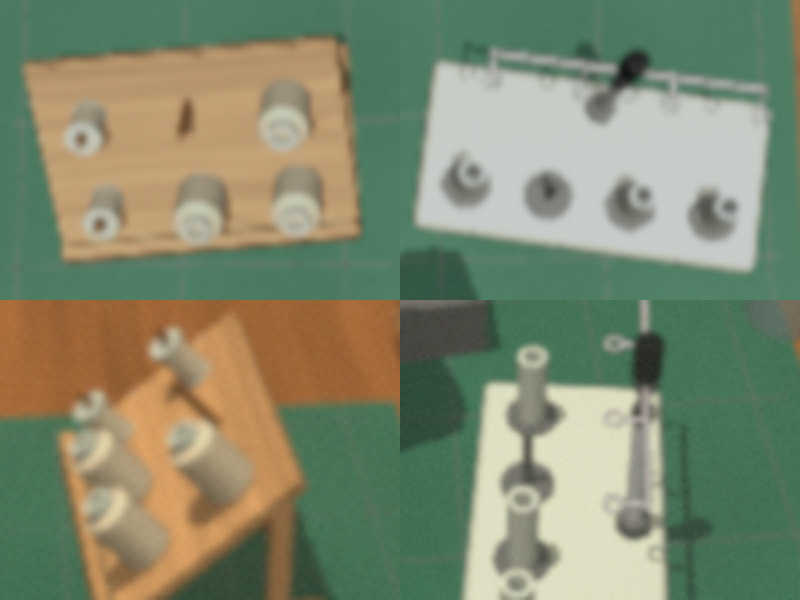

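The crops show:
- **Full cream spools:** there are three, at the rack's back-right (250,194), front-right (254,215) and front-middle (228,216). They are the wide ones with no bore visible past the rims.
- **Small spools:** the two rimmed ones are on the left, at (201,198) and (206,219), and they stay there.
- **Tubes:** these are on pins 3, 1 and 0, at (355,209), (397,215) and (417,217). Pin 2, at (375,213), is empty.

Next I move over the stand for a wrist view.

>>> step_arm --moves '[{"az": -0.118}, {"az": -0.118}, {"az": -0.118}, {"az": -0.118}, {"az": -0.118}]'

```text
schema error: expected keys tx, ty, tz, ax, ay, az
```

>>> step_arm --moves '[{"az": -0.118}, {"tx": 0.97, "ty": 0.73}, {"tx": 0.97, "ty": 0.73}, {"tx": 0.97, "ty": 0.73}, {"tx": 0.97, "ty": 0.73}]'

```text
schema error: expected keys tx, ty, tz, ax, ay, az
```

>>> step_arm --moves '[{"tx": 0.97, "ty": 0.73}, {"tx": 0.97, "ty": 0.73}, {"tx": 0.97, "ty": 0.73}, {"tx": 0.97, "ty": 0.73}, {"tx": 0.97, "ty": 0.73}]'

```text
schema error: expected keys tx, ty, tz, ax, ay, az
```

>>> step_arm --moves '[{"tx": 0.97, "ty": 0.73}, {"tx": 0.97, "ty": 0.73}, {"tx": 0.97, "ty": 0.73}, {"tx": 0.97, "ty": 0.73}, {"tx": 0.97, "ty": 0.73}]'

```text
schema error: expected keys tx, ty, tz, ax, ay, az
```

>>> step_arm --moves '[{"tz": -0.5}, {}]'

```text
schema error: expected keys tx, ty, tz, ax, ay, az
```

Run:
```python
from h import *
np.set_printoptions(precision=3,suppress=True)
p,d,K,T=grab('wrist','w1.png'); np.savez('w1.npz',p=p,d=d,K=K,T=T)
print(r.sense())
```

```text
{'clock': 0.2, 'qpos': array([-1.261,  0.353,  1.634, -0.   ,  1.155, -0.002]), 'qvel': array([-0.   , -0.004, -0.003, -0.001,  0.001,  0.   ]), 'joint_efforts': array([  0.   , -60.51 , -34.203,   0.   ,   0.007,  -0.   ]), 'eef_pos': array([ 191.642, -594.604,  255.815]), 'tcp_rot': array([-3.141,  0.   ,  0.312]), 'contact_force': array([ 0.084,  0.678, -0.675]), 'wrist_torque': array([ 0.027, -0.012, -0.016]), 'grasp_force': 0.0, 'opening': 0.9989532141899257}
```

View pics/w1.png

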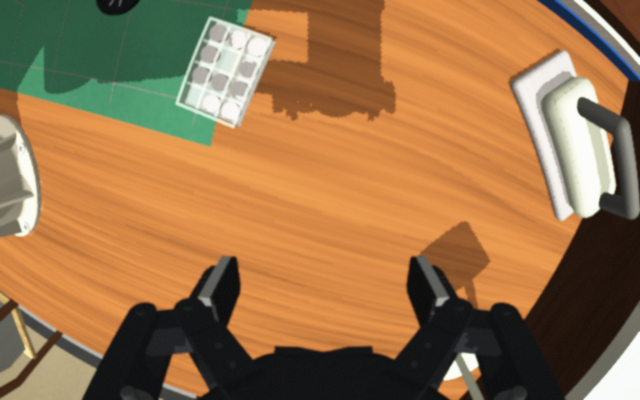

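The rows need all six keys. The wrist view shows only bare table under the gripper, with the bobbin box at (225,70).

>>> step_arm --moves '[{"tx": 0, "ty": 0, "tz": 0, "ax": 0, "ay": 0, "az": -0.118}, {"tx": 0, "ty": 0, "tz": 0, "ax": 0, "ay": 0, "az": -0.118}, {"tx": 0, "ty": 0, "tz": 0, "ax": 0, "ay": 0, "az": -0.118}, {"tx": 0, "ty": 0, "tz": 0, "ax": 0, "ay": 0, "az": -0.118}, {"tx": 0, "ty": 0, "tz": 0, "ax": 0, "ay": 0, "az": -0.118}]'

```text
clock: 0.82
eef_pos: [191.7, -594.7, 256.1]
tcp_rot: [-3.141, -0.0, 1.245]
contact_force: [-0.1, 0.1, -0.7]
opening: 1.003
grasp_force: 0.0
```

>>> step_arm --moves '[{"tx": 0, "ty": 0, "tz": -0.5, "ax": 0, "ay": 0, "az": -0.118}, {"tx": 0.97, "ty": 0.73, "tz": 0, "ax": 0, "ay": 0, "az": 0}, {"tx": 0.97, "ty": 0.73, "tz": 0, "ax": 0, "ay": 0, "az": 0}, {"tx": 0.97, "ty": 0.73, "tz": 0, "ax": 0, "ay": 0, "az": 0}, {"tx": 0.97, "ty": 0.73, "tz": 0, "ax": 0, "ay": 0, "az": 0}]'

```text
clock: 1.45
eef_pos: [278.7, -508.8, 268.7]
tcp_rot: [-3.141, -0.0, 1.424]
contact_force: [0.1, 0.8, 0.5]
opening: 1.0
grasp_force: 0.0
```

>>> step_arm --moves '[{"tx": 0.97, "ty": 0.73, "tz": 0, "ax": 0, "ay": 0, "az": 0}, {"tx": 0.97, "ty": 0.73, "tz": 0, "ax": 0, "ay": 0, "az": 0}, {"tx": 0.97, "ty": 0.73, "tz": 0, "ax": 0, "ay": 0, "az": 0}, {"tx": 0.97, "ty": 0.73, "tz": 0, "ax": 0, "ay": 0, "az": 0}, {"tx": 0.97, "ty": 0.73, "tz": 0, "ax": 0, "ay": 0, "az": 0}]'

```text
clock: 2.08
eef_pos: [386.7, -402.2, 268.7]
tcp_rot: [-3.141, -0.0, 1.424]
contact_force: [-0.8, 0.3, 0.5]
opening: 0.998
grasp_force: 0.0
```

>>> step_arm --moves '[{"tx": 0.97, "ty": 0.73, "tz": 0, "ax": 0, "ay": 0, "az": 0}, {"tx": 0.97, "ty": 0.73, "tz": 0, "ax": 0, "ay": 0, "az": 0}, {"tx": 0.97, "ty": 0.73, "tz": 0, "ax": 0, "ay": 0, "az": 0}, {"tx": 0.97, "ty": 0.73, "tz": 0, "ax": 0, "ay": 0, "az": 0}, {"tx": 0, "ty": 0, "tz": 0, "ax": 0, "ay": 0, "az": 0}]'

```text
clock: 2.7
eef_pos: [473.6, -316.5, 268.6]
tcp_rot: [-3.142, -0.0, 1.426]
contact_force: [-0.7, -0.7, -0.2]
opening: 0.996
grasp_force: 0.0
```

Run:
```python
from h import *
np.set_printoptions(precision=3,suppress=True)
s=r.sense(); p,d,K,T=grab('wrist','w2.png'); np.savez('w2.npz',p=p,d=d,K=K,T=T)
print(s['eef_pos'],s['tcp_rot'],s['clock'],s['qpos'])
```

```text
[ 473.571 -316.496  268.629] [-3.142 -0.     1.426] 2.7 [-0.592  0.255  1.741  0.     1.145 -0.447]
```

View pics/w2.png

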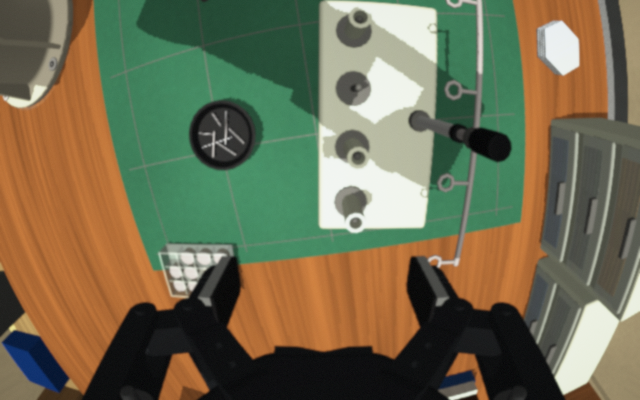

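The wrist view shows tube tops at about (355,223), (358,157) and (360,18), the bare pin 2 at (356,87), the knob at (497,148) and the base corners at (320,227) and (427,230).

```bash
cat >> h.py <<'E'
def ray(uv,K,T,wrist=True):
    uv=np.atleast_2d(np.array(uv,float)); x=(uv[:,0]-K[0,2])/K[0,0]; y=(uv[:,1]-K[1,2])/K[1,1]
    if wrist:
        q=np.hypot(x,y)+1e-9; s=np.tan(q)/q; x,y=x*s,y*s
    D=np.stack([x,-y,-np.ones_like(x)],-1)@T[:3,:3].T
    return T[:3,3],D/np.linalg.norm(D,axis=1,keepdims=True)
def plane(uv,K,T,z,wrist=True):
    o,D=ray(uv,K,T,wrist); return o+D*((z-o[2])/D[:,2])[:,None]
def meet(A,B): # two (o,d)
    M=[];b=[]
    P=0;q=0
    for o,d in(A,B):
        d=d[0]; N=np.eye(3)-np.outer(d,d); P=P+N; q=q+N@o
    return np.linalg.solve(P,q)
def stand_fit(c):
    s=np.radians(0)
E
python3 - <<'E'
from h import *
np.set_printoptions(precision=1,suppress=True)
w=np.load('w2.npz'); K,T,d,p=w['K'],w['T'],w['d'],w['p'].astype(int)
W=pts(d,K,T,True)
t=np.load('top0.npz'); PT=np.load('topP.npy'); sd=np.load('side0.npz')
for n,u,v in(('t0',355,223),('t1',358,157),('t3',360,18),('pin2tip',356,87),('knob',497,148),('base',370,180),('mat',290,200)):
    print(n,np.median(W[v-1:v+2,u-1:u+2].reshape(-1,3),0))
# tube rims: bright, height in 80..92
lab=[(355,223),(358,157),(360,18)]
for (u,v) in lab:
    m=np.zeros(d.shape,bool); m[max(v-14,0):v+15,u-14:u+15]=1
    m&=(W[...,2]>80)&(W[...,2]<95)&(p.min(-1)>120)
    vv,uu=np.nonzero(m); (cx,cy),rad=cv2.minEnclosingCircle(np.c_[uu,vv].astype(np.float32)); print('rim',cx,cy,rad,plane((cx,cy),K,T,86), np.median(W[m][:,2]))
m=(p.min(-1)>130)&(abs(W[...,2]-18)<9); m[250:]=0; m[:,:300]=0; m[:,450:]=0
q=W[m]; print('base z',np.median(q[:,2]))
vv,uu=np.nonzero(m); Q=plane(np.c_[uu,vv],K,T,18); print(cv2.minAreaRect(Q[:,:2].astype(np.float32)))
# top camera base rect by rays
P=PT; pt=t['p'].astype(int); m=(pt.min(-1)>150); m[:170]=0;m[240:]=0;m[:,:335]=0;m[:,440:]=0; m&=abs(P[...,2]-18)<15
vv,uu=np.nonzero(cv2.morphologyEx(m.astype(np.uint8),cv2.MORPH_OPEN,np.ones((3,3)))); Q=plane(np.c_[uu,vv],t['K'],t['T'],18,False); print('top',cv2.minAreaRect(Q[:,:2].astype(np.float32)),np.median(P[m][:,2]))
# black knob
m=(p.max(-1)<60)&(W[...,2]>120)&(W[...,2]<210); m[:110]=0;m[180:]=0;m[:,:440]=0;m[:,520:]=0
q=W[m]; print('knob pts',len(q),np.percentile(q,[2,50,98],axis=0))
# two-view heights: side view tubes
print('side depth',[np.load('sideP.npy')[v,u] for u,v in((338,258),(335,308),(333,337),(377,260))])
E
```

```text
t0 [ 501.2 -376.2   74.5]
t1 [ 511.9 -300.8   80.9]
t3 [ 532.8 -161.9   80.9]
pin2tip [ 518.9 -230.9   80.4]
knob [ 592.7 -277.5  210.4]
base [ 528.6 -345.2   19.2]
mat [ 422.9 -363.     1.8]
rim 355.0 221.5 11.011457443237305 [[ 500.7 -368.5   86. ]] 86.84878565373435
rim 358.1440734863281 157.66949462890625 11.459442138671875 [[ 511.6 -300.5   86. ]] 86.8778807479977
rim 359.68084716796875 16.744680404663086 11.810530662536621 [[ 531.9 -161.8   86. ]] 86.77371891014047
base z 18.983636886205886
((547.8361206054688, -269.79718017578125), (286.6469421386719, 142.83287048339844), 81.57573699951172)
top ((547.0225219726562, -270.59442138671875), (287.06793212890625, 144.2300262451172), 81.58715057373047) 17.761368871641025
knob pts 1085 [[ 585.6 -284.5  139.3]
 [ 589.1 -274.8  193.6]
 [ 600.8 -267.9  210. ]]
side depth [array([ 531.3, -154.1,   81.7]), array([ 510.5, -299.8,   81.2]), array([ 499.6, -374. ,   85.6]), array([ 594.1, -283. ,  198. ])]
```

Two views agree:
- **Stand:** centre is (547.5,-270.3) with yaw -8.4°.
- **Pins:** pin0 is (500.5,-369.5), pin1 (510.8,-300.2), pin2 (521,-231) and pin3 (531.2,-161.8).
- **Heights:** rims measure 86.8 against 86 expected.

I start with the tube on pin0.

>>> step_arm --moves '[{"tx": -0.96, "ty": 0.69, "tz": 0, "ax": 0, "ay": 0, "az": 0}, {"tx": -0.96, "ty": 0.69, "tz": 0, "ax": 0, "ay": 0, "az": 0}, {"tx": 0, "ty": 0, "tz": 0.9, "ax": 0, "ay": 0, "az": 0}, {"tx": 0, "ty": 0, "tz": 0.9, "ax": 0, "ay": 0, "az": 0}, {"tx": 0, "ty": 0, "tz": 0.9, "ax": 0, "ay": 0, "az": 0}]' --gripper 0.6 --newtons 25

```text
clock: 3.38
eef_pos: [498.7, -371.2, 200.5]
tcp_rot: [-3.141, 0.0, 1.423]
contact_force: [0.6, 0.1, 0.1]
opening: 0.601
grasp_force: 0.0
```

>>> step_arm --moves '[{"tx": 0, "ty": 0, "tz": 1, "ax": 0, "ay": 0, "az": 0}, {"tx": 0, "ty": 0, "tz": 1, "ax": 0, "ay": 0, "az": 0}, {"tx": 0, "ty": 0, "tz": 1, "ax": 0, "ay": 0, "az": 0}, {"tx": 0, "ty": 0, "tz": 1, "ax": 0, "ay": 0, "az": 0}, {"tx": 0, "ty": 0, "tz": 1, "ax": 0, "ay": 0, "az": 0}]'

```text
clock: 4.0
eef_pos: [498.7, -371.1, 75.4]
tcp_rot: [-3.141, 0.0, 1.423]
contact_force: [0.2, 0.6, -0.1]
opening: 0.6
grasp_force: 0.0
```

>>> step_arm --moves '[{"tx": 0, "ty": 0, "tz": 0, "ax": 0, "ay": 0, "az": 0}, {"tx": 0, "ty": 0, "tz": 0, "ax": 0, "ay": 0, "az": 0}, {"tx": 0, "ty": 0, "tz": 0, "ax": 0, "ay": 0, "az": 0}, {"tx": 0, "ty": 0, "tz": 0, "ax": 0, "ay": 0, "az": 0}, {"tx": 0, "ty": 0, "tz": 0, "ax": 0, "ay": 0, "az": 0}]' --gripper 0

```text
clock: 4.62
eef_pos: [499.9, -370.4, 76.8]
tcp_rot: [3.141, 0.0, 1.424]
contact_force: [-0.2, -0.1, 0.6]
opening: 0.259
grasp_force: 26.9
```

>>> step_arm --moves '[{"tx": 0, "ty": 0, "tz": -0.95, "ax": 0, "ay": 0, "az": 0}, {"tx": 0, "ty": 0, "tz": -0.95, "ax": 0, "ay": 0, "az": 0}, {"tx": 0, "ty": 0, "tz": -0.95, "ax": 0, "ay": 0, "az": 0}, {"tx": 0, "ty": 0, "tz": -0.95, "ax": 0, "ay": 0, "az": 0}, {"tx": 0, "ty": 0, "tz": 0, "ax": 0, "ay": 0, "az": 0}]'

```text
clock: 5.25
eef_pos: [500.7, -370.9, 173.2]
tcp_rot: [3.138, 0.002, 1.424]
contact_force: [-0.2, 0.1, -0.6]
opening: 0.257
grasp_force: 26.9
```

```bash
cat >> h.py <<'E'
def tubpos():
    p,d,K,T=grab('top','tub_last.png'); P=pts(d,K,T); p=p.astype(int)
    m=(abs(p[...,0]-p[...,1])<14)&(P[...,2]>48)&(P[...,2]<75)
    m[:200]=0;m[290:]=0;m[:,:270]=0;m[:,338:]=0
    vv,uu=np.nonzero(m); Q=plane(np.c_[uu,vv],K,T,60,False)[:,:2].astype(np.float32)
    return m.sum(),cv2.minAreaRect(Q)
E
python3 -c "
from h import *
print(tubpos(),r.sense()['grasp_force'],r.sense()['opening'])"
```

```text
(np.int64(131), ((428.8304748535156, -14.58258056640625), (136.704833984375, 119.11119079589844), 5.436802864074707)) 26.85909964609891 0.25620256411238007
```

>>> step_arm --moves '[{"tx": 0.96, "ty": -0.38, "tz": 0, "ax": 0, "ay": 0, "az": 0}, {"tx": 0.96, "ty": -0.38, "tz": 0, "ax": 0, "ay": 0, "az": 0}, {"tx": 0.96, "ty": -0.38, "tz": 0, "ax": 0, "ay": 0, "az": 0}, {"tx": 0.96, "ty": -0.38, "tz": 0, "ax": 0, "ay": 0, "az": 0}, {"tx": 0.96, "ty": -0.38, "tz": 0, "ax": 0, "ay": 0, "az": 0}]'

```text
clock: 5.92
eef_pos: [469.4, -243.3, 170.2]
tcp_rot: [-3.14, -0.001, 1.424]
contact_force: [0.4, 0.2, -0.9]
opening: 0.261
grasp_force: 26.9
```

>>> step_arm --moves '[{"tx": 0.96, "ty": -0.38, "tz": 0, "ax": 0, "ay": 0, "az": 0}, {"tx": 0.96, "ty": -0.38, "tz": 0, "ax": 0, "ay": 0, "az": 0}, {"tx": 0.96, "ty": -0.38, "tz": 0, "ax": 0, "ay": 0, "az": 0}, {"tx": 0.96, "ty": -0.38, "tz": 0, "ax": 0, "ay": 0, "az": 0}, {"tx": 0.96, "ty": -0.38, "tz": 0, "ax": 0, "ay": 0, "az": 0}]'

```text
clock: 6.55
eef_pos: [440.1, -117.7, 170.7]
tcp_rot: [-3.141, -0.0, 1.424]
contact_force: [0.6, 0.4, 0.3]
opening: 0.259
grasp_force: 26.9
```

>>> step_arm --moves '[{"tx": 0.96, "ty": -0.38, "tz": 0, "ax": 0, "ay": 0, "az": 0}, {"tx": 0.96, "ty": -0.38, "tz": 0, "ax": 0, "ay": 0, "az": 0}, {"tx": 0.96, "ty": -0.38, "tz": 0, "ax": 0, "ay": 0, "az": 0}, {"tx": 0, "ty": 0, "tz": 0.9, "ax": 0, "ay": 0, "az": 0}, {"tx": 0, "ty": 0, "tz": 0.9, "ax": 0, "ay": 0, "az": 0}]'

```text
clock: 7.18
eef_pos: [422.8, -42.8, 125.6]
tcp_rot: [3.141, -0.0, 1.425]
contact_force: [-0.1, -0.6, -0.6]
opening: 0.256
grasp_force: 26.9
```

```bash
python3 -c "
from h import *
p,d,K,T=grab('wrist','w3.png');np.savez('w3.npz',p=p,d=d,K=K,T=T)
print(r.sense()['eef_pos'],r.sense()['grasp_force'],r.sense()['opening'])"
```

```text
[421.19356297 -42.82998379 123.22407125] 26.86654854565859 0.26010518917105885
```

View pics/w3.png

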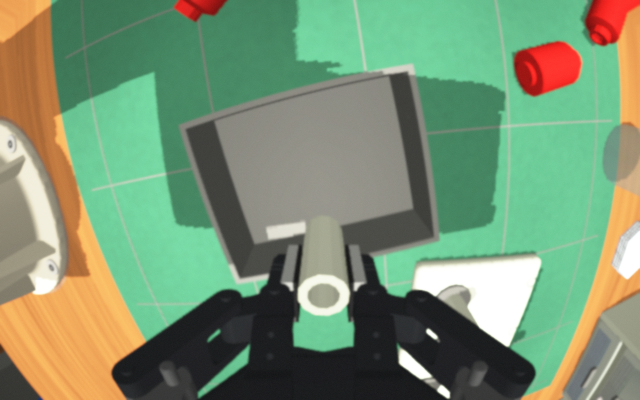

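The tube is held over the near part of the tub, whose rim corners are at (182,125), (410,70), (437,240) and (237,282). I lower it slightly inward and release.

>>> step_arm --moves '[{"tx": 0.4, "ty": 0, "tz": 0.9, "ax": 0, "ay": 0, "az": 0}, {"tx": 0, "ty": 0, "tz": 0.9, "ax": 0, "ay": 0, "az": 0}, {"tx": 0, "ty": 0, "tz": 0, "ax": 0, "ay": 0, "az": 0}]'

```text
clock: 7.6
eef_pos: [423.2, -33.3, 80.3]
tcp_rot: [-3.138, 0.0, 1.424]
contact_force: [0.7, 0.0, -0.1]
opening: 0.262
grasp_force: 26.9
```

>>> step_arm --moves '[{"tx": 0, "ty": 0, "tz": 0, "ax": 0, "ay": 0, "az": 0}, {"tx": 0, "ty": 0, "tz": 0, "ax": 0, "ay": 0, "az": 0}, {"tx": 0, "ty": 0, "tz": 0, "ax": 0, "ay": 0, "az": 0}]' --gripper 0.6

```text
clock: 7.98
eef_pos: [425.0, -33.8, 81.9]
tcp_rot: [3.14, -0.0, 1.424]
contact_force: [0.1, 0.4, 0.0]
opening: 0.598
grasp_force: 0.0
```

>>> step_arm --moves '[{"tx": 0, "ty": 0, "tz": -0.95, "ax": 0, "ay": 0, "az": 0}, {"tx": 0, "ty": 0, "tz": -0.95, "ax": 0, "ay": 0, "az": 0}, {"tx": 0, "ty": 0, "tz": -0.95, "ax": 0, "ay": 0, "az": 0}, {"tx": 0, "ty": 0, "tz": -0.95, "ax": 0, "ay": 0, "az": 0}, {"tx": 0, "ty": 0, "tz": 0, "ax": 0, "ay": 0, "az": 0}]'

```text
clock: 8.6
eef_pos: [425.8, -33.8, 178.0]
tcp_rot: [3.138, -0.0, 1.424]
contact_force: [0.3, 0.7, -0.6]
opening: 0.601
grasp_force: 0.0
```

>>> step_arm --moves '[{"tx": -0.91, "ty": 0.45, "tz": 0, "ax": 0, "ay": 0, "az": 0}, {"tx": -0.91, "ty": 0.45, "tz": 0, "ax": 0, "ay": 0, "az": 0}, {"tx": -0.91, "ty": 0.45, "tz": 0, "ax": 0, "ay": 0, "az": 0}, {"tx": -0.91, "ty": 0.45, "tz": 0, "ax": 0, "ay": 0, "az": 0}, {"tx": -0.91, "ty": 0.45, "tz": 0, "ax": 0, "ay": 0, "az": 0}]'

```text
clock: 9.22
eef_pos: [463.3, -155.1, 175.3]
tcp_rot: [-3.14, -0.0, 1.424]
contact_force: [0.0, 0.2, -0.3]
opening: 0.599
grasp_force: 0.0
```

>>> step_arm --moves '[{"tx": -0.91, "ty": 0.45, "tz": 0, "ax": 0, "ay": 0, "az": 0}, {"tx": -0.91, "ty": 0.45, "tz": 0, "ax": 0, "ay": 0, "az": 0}, {"tx": -0.91, "ty": 0.45, "tz": 0, "ax": 0, "ay": 0, "az": 0}, {"tx": -0.91, "ty": 0.45, "tz": 0, "ax": 0, "ay": 0, "az": 0}, {"tx": -0.91, "ty": 0.45, "tz": 0, "ax": 0, "ay": 0, "az": 0}]'

```text
clock: 9.85
eef_pos: [503.0, -276.5, 176.0]
tcp_rot: [-3.141, -0.0, 1.424]
contact_force: [-0.1, -0.3, 0.3]
opening: 0.599
grasp_force: 0.0
```

>>> step_arm --moves '[{"tx": -0.94, "ty": 0.47, "tz": 0, "ax": 0, "ay": 0, "az": 0}, {"tx": 0, "ty": 0, "tz": 0.9, "ax": 0, "ay": 0, "az": 0}, {"tx": 0, "ty": 0, "tz": 0.5, "ax": 0, "ay": 0, "az": 0}, {"tx": 0, "ty": 0, "tz": 0, "ax": 0, "ay": 0, "az": 0}]'

```text
clock: 10.35
eef_pos: [510.1, -299.8, 140.1]
tcp_rot: [-3.139, -0.001, 1.424]
contact_force: [0.3, 0.6, 0.4]
opening: 0.602
grasp_force: 0.0
```

```bash
python3 -c "
from h import *
print(tubpos(),r.sense()['eef_pos'])
p,d,K,T=grab('top');P=pts(d,K,T);cv2.imwrite('pics/tubc.png',cv2.resize(p[200:290,260:350,::-1],(540,540)))"
```

```text
(np.int64(142), ((427.6346435546875, -14.696388244628906), (139.76498413085938, 119.11119842529297), 5.436801433563232)) [ 510.57655688 -299.95400289  140.92104985]
```

View pics/tubc.png

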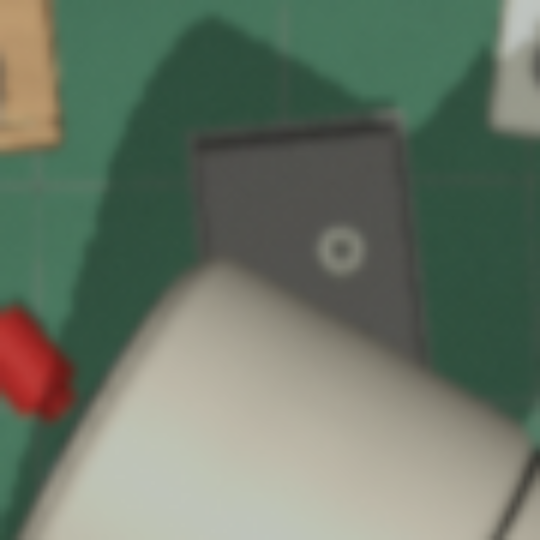

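The first tube stands in the tub at crop (341,250), which is about (425,-34), and the tub has not moved. Next is the tube on pin1.

>>> step_arm --moves '[{"tx": 0, "ty": 0, "tz": 0.86, "ax": 0, "ay": 0, "az": 0}, {"tx": 0, "ty": 0, "tz": 0.86, "ax": 0, "ay": 0, "az": 0}, {"tx": 0, "ty": 0, "tz": 0.86, "ax": 0, "ay": 0, "az": 0}, {"tx": 0, "ty": 0, "tz": 0, "ax": 0, "ay": 0, "az": 0}]'

```text
clock: 10.95
eef_pos: [510.3, -299.6, 76.2]
tcp_rot: [-3.14, -0.001, 1.424]
contact_force: [-0.4, 0.4, 1.0]
opening: 0.6
grasp_force: 0.0
```

>>> step_arm --moves '[{"tx": 0, "ty": 0, "tz": 0, "ax": 0, "ay": 0, "az": 0}, {"tx": 0, "ty": 0, "tz": 0, "ax": 0, "ay": 0, "az": 0}, {"tx": 0, "ty": 0, "tz": 0, "ax": 0, "ay": 0, "az": 0}, {"tx": 0, "ty": 0, "tz": 0, "ax": 0, "ay": 0, "az": 0}]' --gripper 0

```text
clock: 11.45
eef_pos: [511.5, -300.6, 77.8]
tcp_rot: [3.14, 0.001, 1.424]
contact_force: [0.8, -0.2, 6.4]
opening: 0.285
grasp_force: 24.9
```

>>> step_arm --moves '[{"tx": 0, "ty": 0, "tz": -0.95, "ax": 0, "ay": 0, "az": 0}, {"tx": 0, "ty": 0, "tz": -0.95, "ax": 0, "ay": 0, "az": 0}, {"tx": 0, "ty": 0, "tz": -0.95, "ax": 0, "ay": 0, "az": 0}, {"tx": 0, "ty": 0, "tz": -0.95, "ax": 0, "ay": 0, "az": 0}, {"tx": 0, "ty": 0, "tz": 0, "ax": 0, "ay": 0, "az": 0}]'

```text
clock: 12.08
eef_pos: [511.7, -300.7, 173.4]
tcp_rot: [3.139, 0.001, 1.424]
contact_force: [0.6, 0.5, -0.5]
opening: 0.284
grasp_force: 24.7
```

>>> step_arm --moves '[{"tx": 0.985, "ty": -0.44, "tz": 0, "ax": 0, "ay": 0, "az": 0}, {"tx": 0.985, "ty": -0.44, "tz": 0, "ax": 0, "ay": 0, "az": 0}, {"tx": 0.985, "ty": -0.44, "tz": 0, "ax": 0, "ay": 0, "az": 0}, {"tx": 0.985, "ty": -0.44, "tz": 0, "ax": 0, "ay": 0, "az": 0}, {"tx": 0.985, "ty": -0.44, "tz": 0, "ax": 0, "ay": 0, "az": 0}]'

```text
clock: 12.7
eef_pos: [473.4, -169.3, 170.6]
tcp_rot: [-3.14, -0.0, 1.424]
contact_force: [0.0, 0.2, -0.1]
opening: 0.278
grasp_force: 24.7
```

>>> step_arm --moves '[{"tx": 0.985, "ty": -0.44, "tz": 0, "ax": 0, "ay": 0, "az": 0}, {"tx": 0.985, "ty": -0.44, "tz": 0, "ax": 0, "ay": 0, "az": 0}, {"tx": 0.985, "ty": -0.44, "tz": 0, "ax": 0, "ay": 0, "az": 0}, {"tx": 0.985, "ty": -0.44, "tz": 0, "ax": 0, "ay": 0, "az": 0}, {"tx": 0.985, "ty": -0.44, "tz": 0, "ax": 0, "ay": 0, "az": 0}]'

```text
clock: 13.32
eef_pos: [437.0, -39.6, 170.8]
tcp_rot: [-3.14, 0.0, 1.424]
contact_force: [-0.5, -0.7, 0.2]
opening: 0.279
grasp_force: 24.7
```

>>> step_arm --moves '[{"tx": 0.985, "ty": -0.44, "tz": 0, "ax": 0, "ay": 0, "az": 0}, {"tx": 0.985, "ty": -0.44, "tz": 0, "ax": 0, "ay": 0, "az": 0}, {"tx": 0, "ty": 0, "tz": 0, "ax": 0, "ay": 0, "az": 0}]'

```text
clock: 13.7
eef_pos: [422.3, 12.5, 170.9]
tcp_rot: [-3.14, 0.0, 1.426]
contact_force: [-0.3, -0.1, -0.5]
opening: 0.281
grasp_force: 24.7
```

```bash
python3 -c "
from h import *
p,d,K,T=grab('wrist','w4.png');np.savez('w4.npz',p=p,d=d,K=K,T=T)
W=pts(d,K,T,True);p=p.astype(int);m=(W[...,2]>52)&(W[...,2]<72)&(p.max(-1)<150)&(abs(p[...,0]-p[...,1])<12)&(abs(W[...,0]-423)<130)&(abs(W[...,1]+10)<130)
print(cv2.minAreaRect(W[m][:,:2].astype(np.float32)),r.sense()['eef_pos'],r.sense()['opening'])"
```

```text
((421.71112060546875, -12.612747192382812), (149.3155059814453, 118.30850219726562), 5.123921871185303) [422.87826565  11.80748025 171.08931425] 0.28302973906939394
```

>>> step_arm --moves '[{"tx": 0, "ty": 0, "tz": 0.9, "ax": 0, "ay": 0, "az": 0}, {"tx": 0, "ty": 0, "tz": 0.9, "ax": 0, "ay": 0, "az": 0}, {"tx": 0, "ty": 0, "tz": 0.9, "ax": 0, "ay": 0, "az": 0}, {"tx": 0, "ty": 0, "tz": 0.9, "ax": 0, "ay": 0, "az": 0}, {"tx": 0, "ty": 0, "tz": 0, "ax": 0, "ay": 0, "az": 0}]'

```text
clock: 14.38
eef_pos: [422.4, 10.7, 80.4]
tcp_rot: [-3.138, 0.001, 1.423]
contact_force: [-0.6, 0.2, -0.4]
opening: 0.283
grasp_force: 24.7
```

>>> step_arm --moves '[{"tx": 0, "ty": 0, "tz": 0, "ax": 0, "ay": 0, "az": 0}, {"tx": 0, "ty": 0, "tz": 0, "ax": 0, "ay": 0, "az": 0}, {"tx": 0, "ty": 0, "tz": 0, "ax": 0, "ay": 0, "az": 0}]' --gripper 0.6

```text
clock: 14.75
eef_pos: [423.9, 11.5, 82.4]
tcp_rot: [3.14, -0.0, 1.424]
contact_force: [-0.1, -0.6, -0.7]
opening: 0.602
grasp_force: 0.0
```

>>> step_arm --moves '[{"tx": 0, "ty": 0, "tz": -0.95, "ax": 0, "ay": 0, "az": 0}, {"tx": 0, "ty": 0, "tz": -0.95, "ax": 0, "ay": 0, "az": 0}, {"tx": 0, "ty": 0, "tz": -0.95, "ax": 0, "ay": 0, "az": 0}, {"tx": 0, "ty": 0, "tz": -0.75, "ax": 0, "ay": 0, "az": 0}]'

```text
clock: 15.25
eef_pos: [423.7, 11.5, 173.2]
tcp_rot: [3.14, -0.0, 1.424]
contact_force: [0.3, -0.6, -0.5]
opening: 0.598
grasp_force: 0.0
```

>>> step_arm --moves '[{"tx": -0.89, "ty": 0.76, "tz": 0, "ax": 0, "ay": 0, "az": 0}, {"tx": -0.89, "ty": 0.76, "tz": 0, "ax": 0, "ay": 0, "az": 0}, {"tx": -0.89, "ty": 0.76, "tz": 0, "ax": 0, "ay": 0, "az": 0}, {"tx": -0.89, "ty": 0.76, "tz": 0, "ax": 0, "ay": 0, "az": 0}]'

```text
clock: 15.75
eef_pos: [486.1, -88.5, 172.3]
tcp_rot: [3.141, 0.0, 1.424]
contact_force: [-0.4, -0.2, 0.7]
opening: 0.6
grasp_force: 0.0
```

>>> step_arm --moves '[{"tx": -0.89, "ty": 0.76, "tz": 0, "ax": 0, "ay": 0, "az": 0}, {"tx": -0.89, "ty": 0.76, "tz": 0, "ax": 0, "ay": 0, "az": 0}, {"tx": -0.89, "ty": 0.76, "tz": 0, "ax": 0, "ay": 0, "az": 0}, {"tx": 0, "ty": 0, "tz": 1, "ax": 0, "ay": 0, "az": 0}, {"tx": 0, "ty": 0, "tz": 0, "ax": 0, "ay": 0, "az": 0}]'

```text
clock: 16.38
eef_pos: [531.0, -161.8, 145.6]
tcp_rot: [-3.139, -0.001, 1.424]
contact_force: [-0.5, 0.1, 0.7]
opening: 0.603
grasp_force: 0.0
```

```bash
python3 -c "
from h import *
print(tubpos(),r.sense()['eef_pos'])
p,d,K,T=grab('top');cv2.imwrite('pics/tubc2.png',cv2.resize(p[200:290,260:350,::-1],(540,540)))"
```

```text
(np.int64(205), ((422.6675109863281, -15.06219482421875), (149.62783813476562, 119.6405029296875), 5.116421699523926)) [ 531.54646144 -161.78123228  146.56029877]
```

View pics/tubc2.png

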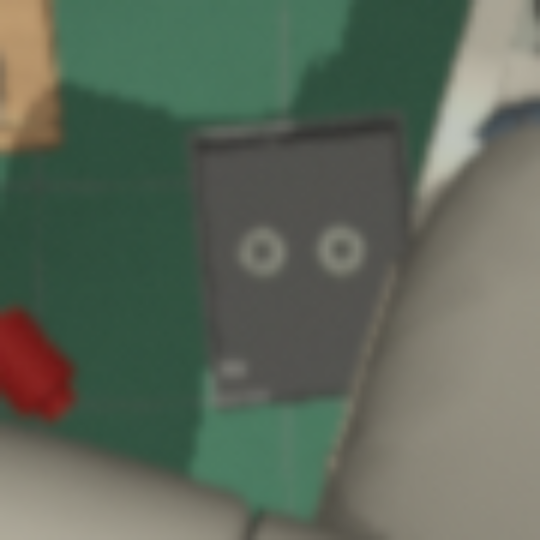

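Both tubes stand in the tub at crop (262,251) and (341,250). Now the third tube, from pin3.

>>> step_arm --moves '[{"tx": 0, "ty": 0, "tz": 0.93, "ax": 0, "ay": 0, "az": 0}, {"tx": 0, "ty": 0, "tz": 0.93, "ax": 0, "ay": 0, "az": 0}, {"tx": 0, "ty": 0, "tz": 0.93, "ax": 0, "ay": 0, "az": 0}, {"tx": 0, "ty": 0, "tz": 0, "ax": 0, "ay": 0, "az": 0}]'

```text
clock: 16.98
eef_pos: [531.6, -161.5, 76.7]
tcp_rot: [-3.14, -0.0, 1.424]
contact_force: [-0.7, -0.0, 0.6]
opening: 0.602
grasp_force: 0.0
```

>>> step_arm --moves '[{"tx": 0, "ty": 0, "tz": 0, "ax": 0, "ay": 0, "az": 0}, {"tx": 0, "ty": 0, "tz": 0, "ax": 0, "ay": 0, "az": 0}, {"tx": 0, "ty": 0, "tz": 0, "ax": 0, "ay": 0, "az": 0}, {"tx": 0, "ty": 0, "tz": 0, "ax": 0, "ay": 0, "az": 0}]' --gripper 0

```text
clock: 17.48
eef_pos: [533.1, -162.2, 78.1]
tcp_rot: [3.14, 0.0, 1.424]
contact_force: [0.4, 0.2, 6.8]
opening: 0.273
grasp_force: 25.2
```

>>> step_arm --moves '[{"tx": 0, "ty": 0, "tz": -0.95, "ax": 0, "ay": 0, "az": 0}, {"tx": 0, "ty": 0, "tz": -0.95, "ax": 0, "ay": 0, "az": 0}, {"tx": 0, "ty": 0, "tz": -0.95, "ax": 0, "ay": 0, "az": 0}, {"tx": 0, "ty": 0, "tz": -0.95, "ax": 0, "ay": 0, "az": 0}, {"tx": 0, "ty": 0, "tz": 0, "ax": 0, "ay": 0, "az": 0}]'

```text
clock: 18.1
eef_pos: [533.3, -162.4, 173.7]
tcp_rot: [3.138, 0.001, 1.424]
contact_force: [0.4, 1.0, -0.0]
opening: 0.27
grasp_force: 24.7
```

>>> step_arm --moves '[{"tx": 0.93, "ty": -0.6, "tz": 0, "ax": 0, "ay": 0, "az": 0}, {"tx": 0.93, "ty": -0.6, "tz": 0, "ax": 0, "ay": 0, "az": 0}, {"tx": 0.93, "ty": -0.6, "tz": 0, "ax": 0, "ay": 0, "az": 0}, {"tx": 0.93, "ty": -0.6, "tz": 0, "ax": 0, "ay": 0, "az": 0}, {"tx": 0.93, "ty": -0.6, "tz": 0, "ax": 0, "ay": 0, "az": 0}]'

```text
clock: 18.73
eef_pos: [474.0, -35.3, 171.0]
tcp_rot: [-3.14, 0.0, 1.424]
contact_force: [-0.2, 0.4, -0.0]
opening: 0.271
grasp_force: 24.7
```

>>> step_arm --moves '[{"tx": 0.93, "ty": -0.6, "tz": 0, "ax": 0, "ay": 0, "az": 0}, {"tx": 0, "ty": 0, "tz": 0, "ax": 0, "ay": 0, "az": 0}]'

```text
clock: 18.98
eef_pos: [462.3, -9.8, 171.1]
tcp_rot: [-3.14, 0.0, 1.426]
contact_force: [0.2, -0.7, -0.6]
opening: 0.272
grasp_force: 24.7
```

```bash
cat >> h.py <<'E'
def tubw():
    p,d,K,T=grab('wrist'); W=pts(d,K,T,True);p=p.astype(int);m=(W[...,2]>52)&(W[...,2]<72)&(p.max(-1)<150)&(abs(p[...,0]-p[...,1])<12)&(abs(W[...,0]-423)<130)&(abs(W[...,1]+10)<130)
    return cv2.minAreaRect(W[m][:,:2].astype(np.float32))
E
python3 -c "
from h import *
print(tubw(),r.sense()['eef_pos'],r.sense()['opening'])"
```

```text
((421.95220947265625, -13.467720031738281), (149.20762634277344, 119.9619369506836), 5.442641258239746) [463.12954174 -10.54956458 171.37802574] 0.2707322801471759
```

>>> step_arm --moves '[{"tx": 0, "ty": 0, "tz": 0.99, "ax": 0, "ay": 0, "az": 0}, {"tx": 0, "ty": 0, "tz": 0.99, "ax": 0, "ay": 0, "az": 0}, {"tx": 0, "ty": 0, "tz": 0.99, "ax": 0, "ay": 0, "az": 0}, {"tx": 0, "ty": 0, "tz": 0, "ax": 0, "ay": 0, "az": 0}]'

```text
clock: 19.52
eef_pos: [462.6, -11.6, 96.2]
tcp_rot: [-3.138, 0.001, 1.423]
contact_force: [0.7, 0.3, -0.0]
opening: 0.271
grasp_force: 24.7
```

>>> step_arm --moves '[{"tx": 0, "ty": 0, "tz": 0, "ax": 0, "ay": 0, "az": 0}, {"tx": 0, "ty": 0, "tz": 0, "ax": 0, "ay": 0, "az": 0}, {"tx": 0, "ty": 0, "tz": 0, "ax": 0, "ay": 0, "az": 0}]' --gripper 0.6

```text
clock: 19.9
eef_pos: [464.2, -10.9, 98.5]
tcp_rot: [3.14, -0.0, 1.424]
contact_force: [0.9, 0.3, -0.4]
opening: 0.599
grasp_force: 0.0
```

>>> step_arm --moves '[{"tx": 0, "ty": 0, "tz": -0.95, "ax": 0, "ay": 0, "az": 0}, {"tx": 0, "ty": 0, "tz": -0.95, "ax": 0, "ay": 0, "az": 0}, {"tx": 0, "ty": 0, "tz": -0.95, "ax": 0, "ay": 0, "az": -0.07}, {"tx": 0, "ty": 0, "tz": -0.95, "ax": 0, "ay": 0, "az": -0.07}, {"tx": 0, "ty": 0, "tz": -0.95, "ax": 0, "ay": 0, "az": 0}]'

```text
clock: 20.52
eef_pos: [463.6, -10.8, 217.8]
tcp_rot: [3.141, 0.0, 1.646]
contact_force: [0.5, 0.1, -0.5]
opening: 0.599
grasp_force: 0.0
```

>>> step_arm --moves '[{"tx": 0.9, "ty": 0.25, "tz": -0.5, "ax": 0, "ay": 0, "az": 0}, {"tx": 0.9, "ty": 0.25, "tz": -0.5, "ax": 0, "ay": 0, "az": 0}, {"tx": 0.9, "ty": 0.25, "tz": -0.5, "ax": 0, "ay": 0, "az": 0}, {"tx": 0.9, "ty": 0.25, "tz": -0.5, "ax": 0, "ay": 0, "az": 0}, {"tx": 0.9, "ty": 0.25, "tz": -0.5, "ax": 0, "ay": 0, "az": 0}]'

```text
clock: 21.15
eef_pos: [486.6, 104.4, 280.0]
tcp_rot: [3.141, -0.0, 1.644]
contact_force: [0.5, 0.5, 0.2]
opening: 0.599
grasp_force: 0.0
```

>>> step_arm --moves '[{"tx": 0.9, "ty": 0.25, "tz": -0.5, "ax": 0, "ay": 0, "az": 0}, {"tx": 0, "ty": 0, "tz": 0, "ax": 0, "ay": 0, "az": 0}]'

```text
clock: 21.4
eef_pos: [491.8, 127.7, 292.7]
tcp_rot: [3.139, -0.001, 1.646]
contact_force: [0.5, -0.7, -0.2]
opening: 0.599
grasp_force: 0.0
```

Run:
```python
from h import *
np.set_printoptions(precision=3,suppress=True)
s=r.sense(); p,d,K,T=grab('wrist','w5.png'); np.savez('w5.npz',p=p,d=d,K=K,T=T)
print(s['eef_pos'],s['tcp_rot'],s['clock'],s['qpos'])
```

```text
[491.786 127.687 292.737] [ 3.139 -0.001  1.646] 21.4 [0.251 0.132 1.839 0.    1.168 0.176]
```

View pics/w5.png

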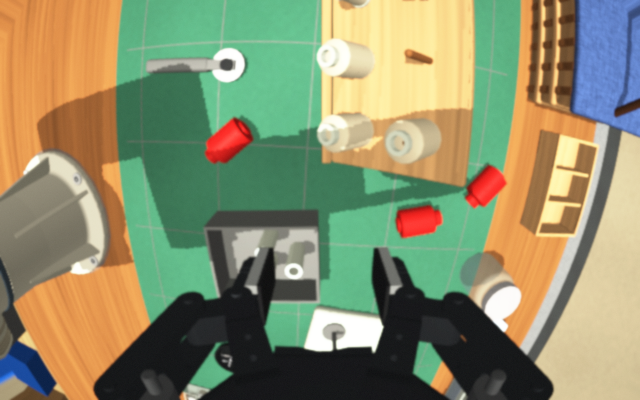

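The wrist view shows the three full spools with top ends near (331,58), (334,131) and (402,141). The empty back-middle peg is at (418,57), a small spool is at the top edge, and the red decoys are lying on the mat. The tubes are in the tub.

Run:
```python
from h import *
from scipy.optimize import least_squares
np.set_printoptions(precision=2,suppress=True)
w=np.load('w5.npz'); K,T,d,p=w['K'],w['T'],w['d'],w['p'].astype(int); W=pts(d,K,T,True); v,u=np.mgrid[0:400,0:640]
wood=(p[...,0]-p[...,2]>45)&(p[...,0]-p[...,1]>10)&(u>322)&(u<472)&(v<190)&(W[...,2]>12)&(W[...,2]<135)
Q=W[wood]; A=np.c_[Q[:,:2],np.ones(len(Q))]; k=np.ones(len(Q),bool)
for _ in range(12): c=np.linalg.lstsq(A[k],Q[k,2],rcond=None)[0]; k=abs(A@c-Q[:,2])<4
yaw=np.arctan2(c[1],c[0]); print('board yaw',yaw,'slope',np.degrees(np.arctan(np.hypot(*c[:2]))),k.sum(),len(Q))
# right side edge direction & height map from top cam
e=np.array([-.643*np.cos(yaw),-.643*np.sin(yaw),.766]); ty=np.array([-np.sin(yaw),np.cos(yaw),0]); sl=np.cross(ty,e)
n=np.array([-c[0],-c[1],1]); n/=np.linalg.norm(n); off=c[2]*n[2]
print('sl',sl,'n',n)
tb=np.load('top0.npz'); PT=np.load('topP.npy')
for nm,(uu,vv),(a,b) in(('FM',(331,58),(228,216)),('FR',(334,131),(254,215)),('BR',(402,141),(250,194))):
    m=(abs(u-uu-15)<45)&(abs(v-vv)<32)&(p[...,0]-p[...,2]<48)
    X=W[m]; h=X@n-off; X=X[(h>8)&(h<85)]; h=X@n-off
    C=W[vv-2:vv+3,uu-2:uu+3].reshape(-1,3).mean(0)
    X=X[np.linalg.norm((X-C)-((X-C)@n)[:,None]*n,axis=1)<34]; h=X@n-off
    a2=np.c_[X@ty,X@sl]; hh=h-40
    f=lambda q: np.hypot(a2[:,0]-q[0]-q[2]*hh,a2[:,1]-q[1]-q[3]*hh)-20
    side=(h>12)&(h<np.percentile(h,98)-5); f0=f
    g=lambda q:f0(q)[side]
    s=least_squares(g,[a2[:,0].mean(),a2[:,1].mean(),0,0],loss='soft_l1',f_scale=1.5)
    q=s.x; top=np.percentile(h,97)
    axis=n+q[2]*ty+q[3]*sl; axis/=np.linalg.norm(axis)
    pt=lambda H:(q[0]+q[2]*(H-40))*ty+(q[1]+q[3]*(H-40))*sl+(H+off)*n
    print(nm,len(X),'res',np.median(abs(g(q))),'h top',top,'tilt',q[2:],'axis',axis,'topc',pt(top),'pxdepth',C, 'grasp22',pt(top-22))
    print('   topcam ray at same height',plane((a,b),tb['K'],tb['T'],pt(top)[2],False))
```

```text
board yaw 0.0733207162266517 slope 39.96439441437693 18741 22065
sl [0.76 0.06 0.64] n [-0.64 -0.05  0.77]
FM 959 res 2.1162423752083406 h top 64.32809829733999 tilt [ 0.28 -1.96] axis [-0.97  0.05 -0.22] topc [464.36 253.13  82.16] pxdepth [491.33 248.43  98.99] grasp22 [511.91 250.48  93.08]
   topcam ray at same height [[509.01 254.81  82.16]]
FR 626 res 1.867737218469669 h top 64.65473356325975 tilt [-2.61  0.98] axis [ 0.1  -0.88  0.47] topc [502.19 137.21 107.13] pxdepth [499.8  175.5  104.34] grasp22 [495.61 194.33  76.42]
   topcam ray at same height [[507.62 166.98 107.13]]
BR 547 res 4.277198500034259 h top 64.92228218640349 tilt [ 0.64 -0.12] axis [-0.66  0.49  0.58] topc [548.21 196.05 149.62] pxdepth [558.16 177.15 146.88] grasp22 [565.39 183.28 134.5 ]
   topcam ray at same height [[568.17 174.94 149.62]]
```

Run:
```python
from h import *
np.set_printoptions(precision=1,suppress=True)
yaw=.0733; w=np.load('w5.npz'); K,T,d,p=w['K'],w['T'],w['d'],w['p'].astype(int); W=pts(d,K,T,True)
tb=np.load('top0.npz'); PT=np.load('topP.npy'); pt_=tb['p'].astype(int)
c,s=np.cos(yaw),np.sin(yaw); n=np.array([-.643*c,-.643*s,.766]); ty=np.array([-s,c,0]); sl=np.cross(ty,n)
B=np.c_[ty,sl,n]
wood=(p[...,0]-p[...,2]>60); Wb=W@B; 
import sys
def board(P,p,u0,u1,v0,v1):
    m=np.zeros(P.shape[:2],bool); m[v0:v1,u0:u1]=1; m&=(p[...,0]-p[...,2]>45)&(p[...,0]-p[...,1]>10)&(P[...,2]>20)
    return np.median((P@n)[m])
for nm,P,q,box,seeds in(('wrist',W,p,(330,465,0,170),dict(FM=(331,58),FR=(334,131),BR=(402,141))),('top',PT,pt_,(195,265,178,224),dict(FM=(228,218),FR=(254,217),BR=(251,196)))):
    off=board(P,q,*box); print(nm,'board off',off)
    for k,(u,v) in seeds.items():
        L=P@B; C=L[v,u]; h=L[...,2]-off
        m=(np.hypot(L[...,0]-C[0],L[...,1]-C[1])<30)&(h>58)&(h<72)
        X=L[m]; ce,rad=cv2.minEnclosingCircle(X[:,:2].astype(np.float32)); md=(X[:,:2].max(0)+X[:,:2].min(0))/2
        ph=np.median(X[:,2])
        print(k,m.sum(),'rad',rad,'h',ph-off,'topc',B@np.array([ce[0],ce[1],ph]),'mid',B@np.array([md[0],md[1],ph]),'mean',B@np.array([*X[:,:2].mean(0),ph]),'ext',np.ptp(X[:,:2],axis=0))
```

```text
wrist board off -311.2814734204751
FM 298 rad 11.88873291015625 h 63.05142224728155 topc [486.9 250.8  98.9] mid [486.8 251.   98.9] mean [487.3 250.7  99.2] ext [22.  23.2]
FR 302 rad 11.938179969787598 h 63.178611221271865 topc [492.6 171.3  98.9] mid [492.7 171.   99. ] mean [493.3 171.5  99.6] ext [22.6 22.2]
BR 394 rad 11.63847541809082 h 63.379595032341825 topc [553.3 175.7 150.3] mid [553.1 175.7 150.2] mean [553.8 176.  150.7] ext [22.3 22.7]
top board off -313.08796365453367
FM 35 rad 13.145855903625488 h 61.17137969982895 topc [491.  248.4  97.4] mid [491.2 247.9  97.5] mean [490.8 248.4  97.2] ext [23.1 25.2]
FR 30 rad 16.170246124267578 h 61.308059208214274 topc [498.5 165.5  98.7] mid [497.4 167.4  97.9] mean [497.1 169.1  97.8] ext [26.1 29.6]
BR 35 rad 15.552423477172852 h 62.245286114131744 topc [558.7 174.2 150.9] mid [558.7 175.1 151. ] mean [557.  175.4 149.5] ext [19.  30.8]
```

Both views agree on the white spool ends:
- FM (front middle) is (487,251,99), FR (front right) is (493,171,99) and BR (back right) is (553,176,150).
- Spacing is 79.7 and height above the board is 63, so the measurements fit.

I tilt 40° to line up with the pegs.

>>> step_arm --moves '[{"tx": 0, "ty": 0, "tz": 0, "ax": -0.111, "ay": 0, "az": 0}, {"tx": 0, "ty": 0, "tz": 0, "ax": -0.111, "ay": 0, "az": 0}, {"tx": 0, "ty": 0, "tz": 0, "ax": -0.111, "ay": 0, "az": 0}, {"tx": 0, "ty": 0, "tz": 0, "ax": -0.111, "ay": 0, "az": 0}, {"tx": 0, "ty": 0, "tz": 0, "ax": 0, "ay": 0, "az": 0}]'

```text
clock: 22.08
eef_pos: [489.8, 122.5, 289.4]
tcp_rot: [2.474, 0.009, 1.638]
contact_force: [-0.2, -0.7, 0.4]
opening: 0.606
grasp_force: 0.0
```

```bash
cat >> h.py <<'E'
from scipy.spatial.transform import Rotation as Ro
yaw=.0733; _c,_s=np.cos(yaw),np.sin(yaw); n=np.array([-.643*_c,-.643*_s,.766]); n/=np.linalg.norm(n); rty=np.array([-_s,_c,0]); rsl=np.cross(rty,n)
RK=np.c_[rty,rsl,-n]; DN=Ro.from_euler('xyz',[np.pi,0,1.424]).as_matrix()
SP=dict(FM=np.array([486.9,250.8,98.9]),FR=np.array([492.6,171.3,98.9]),BR=np.array([553.3,175.7,150.3]))
PIN=[np.array([500.5,-369.5,22]),np.array([510.9,-300.3,22]),np.array([521.1,-231,22]),np.array([531.4,-161.8,22])]
def go(X,R):
    s=r.sense(); R0=Ro.from_euler('xyz',s['tcp_rot']).as_matrix()
    rv=Ro.from_matrix(R0.T@R).as_rotvec()/(np.pi/2)
    print('at',s['eef_pos'].round(1),'q',s['qpos'].round(2),'turn units',rv.round(3),'then shift units',((X-s['eef_pos'])@R/25).round(2),'t',s['clock'],'open',round(s['opening'],3),'F',s['contact_force'].round(1))
E
python3 -c "
from h import *
go(SP['BR']-18*n+80*n,RK)"
```

```text
at [489.8 122.5 289.4] q [ 0.36 -0.12  2.27 -0.5   0.39  0.7 ] turn units [-0.02   0.007  0.   ] then shift units [ 1.93 -1.52  3.51] t 22.075 open 0.606 F [-0.2 -0.7  0.4]
```

>>> step_arm --moves '[{"tx": 0, "ty": 0, "tz": 0, "ax": -0.02, "ay": 0.007, "az": 0}, {"tx": 0.48, "ty": -0.38, "tz": 0.88, "ax": 0, "ay": 0, "az": 0}, {"tx": 0.48, "ty": -0.38, "tz": 0.88, "ax": 0, "ay": 0, "az": 0}, {"tx": 0.48, "ty": -0.38, "tz": 0.88, "ax": 0, "ay": 0, "az": 0}, {"tx": 0.48, "ty": -0.38, "tz": 0.88, "ax": 0, "ay": 0, "az": 0}]' --gripper 0.7

```text
clock: 22.7
eef_pos: [519.2, 173.4, 204.8]
tcp_rot: [2.449, 0.002, 1.64]
contact_force: [0.7, -0.7, 1.1]
opening: 0.701
grasp_force: 0.0
```

>>> step_arm --moves '[{"tx": 0, "ty": 0, "tz": 0, "ax": 0, "ay": 0, "az": 0}, {"tx": 0, "ty": 0, "tz": 0, "ax": 0, "ay": 0, "az": 0}]'

```text
clock: 22.95
eef_pos: [518.3, 173.6, 206.0]
tcp_rot: [2.447, 0.0, 1.643]
contact_force: [2.0, 0.3, 0.1]
opening: 0.7
grasp_force: 0.0
```

```bash
python3 -c "
from h import *
go(SP['BR']-18*n,RK)"
```

```text
at [518.3 173.6 206. ] q [ 0.46  0.12  2.29 -1.29  0.26  1.59] turn units [-0.003  0.001 -0.001] then shift units [-0.02 -0.36  3.33] t 22.95 open 0.7 F [2.  0.3 0.1]
```

The wrist roll joint is at its limit with the full 40° tilt. I'll grip across the rack's y instead, with 20° of tilt, and take up the other 20° at placing. First I back off.

>>> step_arm --moves '[{"tx": 0, "ty": 0, "tz": -1, "ax": 0, "ay": 0, "az": 0}, {"tx": 0, "ty": 0, "tz": -1, "ax": 0, "ay": 0, "az": 0}, {"tx": 0, "ty": 0, "tz": -1, "ax": 0, "ay": 0, "az": 0}, {"tx": 0, "ty": 0, "tz": 0, "ax": 0.111, "ay": 0, "az": 0}, {"tx": 0, "ty": 0, "tz": 0, "ax": 0.111, "ay": 0, "az": 0}]'

```text
clock: 23.58
eef_pos: [471.7, 163.2, 263.7]
tcp_rot: [2.691, 0.017, 1.627]
contact_force: [0.8, -0.9, 0.1]
opening: 0.697
grasp_force: 0.0
```

>>> step_arm --moves '[{"tx": 0, "ty": 0, "tz": 0, "ax": 0, "ay": 0, "az": 0}, {"tx": 0, "ty": 0, "tz": 0, "ax": 0, "ay": 0, "az": 0}]'

```text
clock: 23.82
eef_pos: [472.9, 161.8, 262.4]
tcp_rot: [2.685, 0.02, 1.621]
contact_force: [-1.1, 0.2, -0.4]
opening: 0.699
grasp_force: 0.0
```

```bash
cat >> h.py <<'E'
t20=np.radians(20); Rz=lambda a:Ro.from_euler('z',a).as_matrix()
C,S=np.cos(t20),np.sin(t20)
RG=Rz(yaw)@np.array([[C,0,S],[0,-1,0],[S,0,-C]]).T
RP=Rz(1.424)@np.array([[C,0,-S],[0,-1,0],[-S,0,-C]]).T
# TCP so that the grasp point (6 ahead) lies 24 below the spool's top on its axis
GR={k:v-24*n-6*RG[:,2] for k,v in SP.items()}
PL=[q+np.array([0,0,40])-6*RP[:,2] for q in PIN]
E
python3 -c "
from h import *
print(np.linalg.det(RG),(RG.T@n).round(3),(RP.T@[0,0,1]).round(3),GR,PL)
go(GR['BR']+80*n,RG)"
```

```text
1.0000000000000002 [-0.342  0.    -0.94 ] [-0.342  0.    -0.94 ] {'FM': array([500.24237363, 251.77975131,  86.1560398 ]), 'FR': array([505.94237363, 172.27975131,  86.1560398 ]), 'BR': array([566.64237363, 176.67975131, 137.5560398 ])} [array([ 500.80016304, -367.4699502 ,   67.63815572]), array([ 511.20016304, -298.2699502 ,   67.63815572]), array([ 521.40016304, -228.9699502 ,   67.63815572]), array([ 531.70016304, -159.7699502 ,   67.63815572])]
at [472.9 161.8 262.4] q [ 0.45 -0.03  2.17 -0.33  0.61  0.63] turn units [ 0.068 -0.04   0.991] then shift units [ 0.75 -0.32  2.98] t 23.825 open 0.699 F [-1.1  0.2 -0.4]
```

>>> step_arm --moves '[{"tx": 0, "ty": 0, "tz": 0, "ax": 0.0076, "ay": -0.0044, "az": 0.11}, {"tx": 0, "ty": 0, "tz": 0, "ax": 0.0076, "ay": -0.0044, "az": 0.11}, {"tx": 0, "ty": 0, "tz": 0, "ax": 0.0076, "ay": -0.0044, "az": 0.11}, {"tx": 0, "ty": 0, "tz": 0, "ax": 0.0076, "ay": -0.0044, "az": 0.11}, {"tx": 0, "ty": 0, "tz": 0, "ax": 0.0076, "ay": -0.0044, "az": 0.11}]' --gripper 0.65

```text
clock: 24.45
eef_pos: [472.1, 162.1, 261.6]
tcp_rot: [2.863, -0.276, 0.794]
contact_force: [-0.6, 0.9, 0.2]
opening: 0.649
grasp_force: 0.0
```

>>> step_arm --moves '[{"tx": 0, "ty": 0, "tz": 0, "ax": 0.0076, "ay": -0.0044, "az": 0.11}, {"tx": 0, "ty": 0, "tz": 0, "ax": 0.0076, "ay": -0.0044, "az": 0.11}, {"tx": 0, "ty": 0, "tz": 0, "ax": 0.0076, "ay": -0.0044, "az": 0.11}, {"tx": 0, "ty": 0, "tz": 0, "ax": 0.0076, "ay": -0.0044, "az": 0.11}, {"tx": 0, "ty": 0, "tz": 0, "ax": 0, "ay": 0, "az": 0}]'

```text
clock: 25.08
eef_pos: [472.3, 162.1, 261.8]
tcp_rot: [3.141, -0.347, 0.077]
contact_force: [-0.4, 0.2, -0.6]
opening: 0.655
grasp_force: 0.0
```

>>> step_arm --moves '[{"tx": 0.2, "ty": -0.08, "tz": 0.75, "ax": 0, "ay": 0, "az": 0}, {"tx": 0.2, "ty": -0.08, "tz": 0.75, "ax": 0, "ay": 0, "az": 0}, {"tx": 0.2, "ty": -0.08, "tz": 0.75, "ax": 0, "ay": 0, "az": 0}, {"tx": 0.15, "ty": -0.08, "tz": 0.7, "ax": 0, "ay": 0, "az": 0}, {"tx": 0, "ty": 0, "tz": 0, "ax": 0, "ay": 0, "az": 0}]'

```text
clock: 25.7
eef_pos: [514.1, 173.9, 198.0]
tcp_rot: [3.141, -0.344, 0.08]
contact_force: [-0.6, -0.6, 0.6]
opening: 0.648
grasp_force: 0.0
```

```bash
python3 -c "
from h import *
go(GR['BR'],RG)"
```

```text
at [514.1 173.9 198. ] q [ 0.38  0.16  2.09 -0.19  0.57  2.02] turn units [-0.001  0.003  0.004] then shift units [1.15 0.04 2.99] t 25.7 open 0.648 F [-0.6 -0.6  0.6]
```

>>> step_arm --moves '[{"tx": 0.29, "ty": 0.01, "tz": 0.75, "ax": 0, "ay": 0, "az": 0}, {"tx": 0.29, "ty": 0.01, "tz": 0.75, "ax": 0, "ay": 0, "az": 0}, {"tx": 0.29, "ty": 0.01, "tz": 0.75, "ax": 0, "ay": 0, "az": 0}, {"tx": 0.28, "ty": 0.01, "tz": 0.74, "ax": 0, "ay": 0, "az": 0}, {"tx": 0, "ty": 0, "tz": 0, "ax": 0, "ay": 0, "az": 0}]'

```text
clock: 26.32
eef_pos: [566.9, 177.2, 138.5]
tcp_rot: [-3.141, -0.345, 0.077]
contact_force: [-0.3, -0.2, -0.4]
opening: 0.65
grasp_force: 0.0
```

>>> step_arm --moves '[{"tx": 0, "ty": 0, "tz": 0, "ax": 0, "ay": 0, "az": 0}, {"tx": 0, "ty": 0, "tz": 0, "ax": 0, "ay": 0, "az": 0}, {"tx": 0, "ty": 0, "tz": 0, "ax": 0, "ay": 0, "az": 0}]' --gripper 0 --newtons 45

```text
clock: 26.7
eef_pos: [566.9, 177.4, 139.4]
tcp_rot: [-3.139, -0.346, 0.076]
contact_force: [-3.8, -0.9, 4.3]
opening: 0.46
grasp_force: 48.0
```

```bash
python3 -c "
from h import *
go(GR['BR']+75*n,RG)"
```

```text
at [566.9 177.4 139.4] q [ 0.35  0.33  2.03 -0.21  0.45  2.01] turn units [-0.002  0.002  0.001] then shift units [-1.07  0.03 -2.75] t 26.7 open 0.46 F [-3.8 -0.9  4.3]
```

>>> step_arm --moves '[{"tx": -0.27, "ty": 0, "tz": -0.74, "ax": 0, "ay": 0, "az": 0}, {"tx": -0.27, "ty": 0, "tz": -0.74, "ax": 0, "ay": 0, "az": 0}, {"tx": -0.27, "ty": 0, "tz": -0.74, "ax": 0, "ay": 0, "az": 0}, {"tx": -0.27, "ty": 0, "tz": -0.74, "ax": 0, "ay": 0, "az": 0}]'

```text
clock: 27.2
eef_pos: [516.6, 173.4, 200.1]
tcp_rot: [-3.139, -0.347, 0.076]
contact_force: [-0.2, -0.4, -0.1]
opening: 0.461
grasp_force: 47.5
```

>>> step_arm --moves '[{"tx": 0, "ty": 0.97, "tz": -0.2, "ax": 0, "ay": 0, "az": 0}, {"tx": 0, "ty": 0.97, "tz": -0.2, "ax": 0, "ay": 0, "az": 0}, {"tx": 0, "ty": 0.97, "tz": -0.2, "ax": 0, "ay": 0, "az": 0}, {"tx": 0, "ty": 0.97, "tz": 0, "ax": 0, "ay": 0, "az": 0}, {"tx": 0, "ty": 0.97, "tz": 0, "ax": 0, "ay": 0, "az": 0}]'

```text
clock: 27.82
eef_pos: [521.2, 51.4, 213.6]
tcp_rot: [-3.139, -0.347, 0.076]
contact_force: [0.2, 0.2, 0.0]
opening: 0.46
grasp_force: 47.5
```

>>> step_arm --moves '[{"tx": 0, "ty": 0.97, "tz": 0, "ax": 0, "ay": 0, "az": 0}, {"tx": 0, "ty": 0.97, "tz": 0, "ax": 0, "ay": 0, "az": 0}, {"tx": 0, "ty": 0, "tz": 0, "ax": 0, "ay": 0, "az": 0}]'

```text
clock: 28.2
eef_pos: [524.9, 2.6, 213.3]
tcp_rot: [-3.139, -0.347, 0.073]
contact_force: [-0.2, 0.3, 0.1]
opening: 0.46
grasp_force: 47.5
```

```bash
python3 -c "
from h import *
go(PL[0]+[0,0,90],RP)"
```

```text
at [524.9   2.6 213.3] q [-0.02  0.11  2.12  0.06  0.57  1.43] turn units [-0.002 -0.373 -0.875] then shift units [-13.13   1.21   7.15] t 28.2 open 0.46 F [-0.2  0.3  0.1]
```

>>> step_arm --moves '[{"tx": 0, "ty": 0, "tz": 0, "ax": 0, "ay": -0.0415, "az": -0.0972}, {"tx": 0, "ty": 0, "tz": 0, "ax": 0, "ay": -0.0415, "az": -0.0972}, {"tx": 0, "ty": 0, "tz": 0, "ax": 0, "ay": -0.0415, "az": -0.0972}, {"tx": 0, "ty": 0, "tz": 0, "ax": 0, "ay": -0.0415, "az": -0.0972}, {"tx": 0, "ty": 0, "tz": 0, "ax": 0, "ay": -0.0415, "az": -0.0972}]'

```text
clock: 28.82
eef_pos: [525.0, 4.4, 213.4]
tcp_rot: [3.023, 0.045, 0.828]
contact_force: [0.2, 0.6, -0.5]
opening: 0.46
grasp_force: 47.6
```

>>> step_arm --moves '[{"tx": 0, "ty": 0, "tz": 0, "ax": 0, "ay": -0.0415, "az": -0.0972}, {"tx": 0, "ty": 0, "tz": 0, "ax": 0, "ay": -0.0415, "az": -0.0972}, {"tx": 0, "ty": 0, "tz": 0, "ax": 0, "ay": -0.0415, "az": -0.0972}, {"tx": 0, "ty": 0, "tz": 0, "ax": 0, "ay": -0.0415, "az": -0.0972}, {"tx": 0, "ty": 0, "tz": 0, "ax": 0, "ay": 0, "az": 0}]'

```text
clock: 29.45
eef_pos: [524.9, 5.2, 212.7]
tcp_rot: [-3.139, 0.347, 1.428]
contact_force: [-0.3, 0.1, -1.1]
opening: 0.46
grasp_force: 47.6
```

>>> step_arm --moves '[{"tx": -0.94, "ty": 0.09, "tz": 0.51, "ax": 0, "ay": 0, "az": 0}, {"tx": -0.94, "ty": 0.09, "tz": 0.51, "ax": 0, "ay": 0, "az": 0}, {"tx": -0.94, "ty": 0.09, "tz": 0.51, "ax": 0, "ay": 0, "az": 0}, {"tx": -0.94, "ty": 0.09, "tz": 0.51, "ax": 0, "ay": 0, "az": 0}, {"tx": -0.94, "ty": 0.09, "tz": 0.51, "ax": 0, "ay": 0, "az": 0}]'

```text
clock: 30.08
eef_pos: [516.8, -129.2, 193.2]
tcp_rot: [-3.141, 0.346, 1.422]
contact_force: [-0.1, -0.4, -1.0]
opening: 0.462
grasp_force: 47.6
```

>>> step_arm --moves '[{"tx": -0.94, "ty": 0.09, "tz": 0.51, "ax": 0, "ay": 0, "az": 0}, {"tx": -0.94, "ty": 0.09, "tz": 0.51, "ax": 0, "ay": 0, "az": 0}, {"tx": -0.94, "ty": 0.09, "tz": 0.51, "ax": 0, "ay": 0, "az": 0}, {"tx": -0.94, "ty": 0.09, "tz": 0.51, "ax": 0, "ay": 0, "az": 0}, {"tx": -0.94, "ty": 0.09, "tz": 0.51, "ax": 0, "ay": 0, "az": 0}]'

```text
clock: 30.7
eef_pos: [508.8, -261.7, 173.3]
tcp_rot: [-3.141, 0.346, 1.422]
contact_force: [-0.1, -0.3, -0.9]
opening: 0.461
grasp_force: 47.6
```

>>> step_arm --moves '[{"tx": -0.94, "ty": 0.09, "tz": 0.51, "ax": 0, "ay": 0, "az": 0}, {"tx": -0.94, "ty": 0.09, "tz": 0.51, "ax": 0, "ay": 0, "az": 0}, {"tx": -0.94, "ty": 0.09, "tz": 0.51, "ax": 0, "ay": 0, "az": 0}, {"tx": 0, "ty": 0, "tz": 0, "ax": 0, "ay": 0, "az": 0}]'

```text
clock: 31.2
eef_pos: [503.7, -341.6, 161.1]
tcp_rot: [-3.14, 0.347, 1.421]
contact_force: [-1.4, -0.3, -1.1]
opening: 0.461
grasp_force: 47.6
```

Run:
```python
from h import *
go(PL[0]+[0,0,65],RP)
a=grab('side'); b=grab('wrist'); np.savez('s6.npz',p=a[0],d=a[1],K=a[2],T=a[3]); np.savez('w6.npz',p=b[0],d=b[1],K=b[2],T=b[3])
cv2.imwrite('pics/m6.png',np.hstack([cv2.resize(a[0][180:400,250:430,::-1],(400,489)),cv2.resize(b[0][150:400,220:424,::-1],(399,489))]))
```

```text
at [ 503.7 -341.6  161.1] q [-0.43  0.4   1.85 -0.45  0.85  0.02] turn units [-0.001 -0.001 -0.002] then shift units [-0.59  0.04  1.43] t 31.2 open 0.461 F [-1.4 -0.3 -1.1]
```

View pics/m6.png

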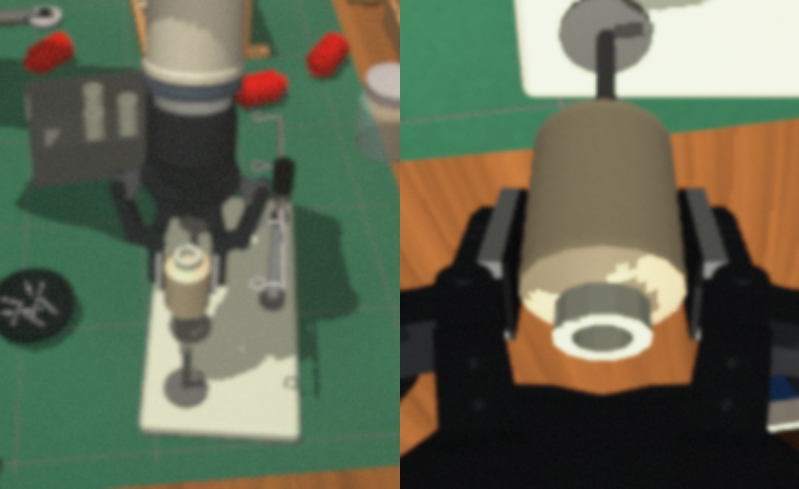

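The spool hangs upright in the grip: its white end is at (188,257) in the left panel, and the pin 0 seat is below it at (185,388). I measure the tube end in the wrist view to centre it.

```bash
cat >> h.py <<'E'
def held(w=None):
    s=r.sense(); p,d,K,T=grab('wrist') if w is None else [w[k] for k in 'pdKT']
    R=Ro.from_euler('xyz',s['tcp_rot']).as_matrix(); W=pts(d,K,T,True)
    L=(W-s['eef_pos'])@R      # tool coords
    a=R.T@np.array([0,0,1.])  # up in tool
    b1=np.array([0,1.,0]); b2=np.cross(a,b1); b2/=np.linalg.norm(b2)
    ex=np.array([0,0,6.])+24*a; D=L-ex
    h=D@a; q=np.stack([D@b1,D@b2],-1)
    m=(abs(h)<14)&(np.hypot(q[...,0],q[...,1])<26); hh=h[m]; top=np.percentile(hh,95)
    m2=m&(h>top-3.5)&(h<top+3); X=q[m2].astype(np.float32); ce,rad=cv2.minEnclosingCircle(X)
    print('held: top dh',round(top,1),'n',m2.sum(),'rad',round(rad,1),'off tool y',round(ce[0],1),'off b2',round(ce[1],1),'b2 world',(R@b2).round(2),'mid',((X.max(0)+X.min(0))/2).round(1))
E
python3 - <<'E'
from h import *
held(np.load('w6.npz'))
E
```

```text
held: top dh -0.7 n 1370 rad 23.7 off tool y 0.2 off b2 5.3 b2 world [0.15 0.99 0.  ] mid [ 0.4 -0.2]
```

```bash
sed -i 's/<26); hh/<17); hh/' h.py
python3 - <<'E'
from h import *
held(np.load('w6.npz'))
E
```

```text
held: top dh -0.7 n 1087 rad 12.2 off tool y 0.7 off b2 -3.3 b2 world [0.15 0.99 0.  ] mid [ 0.3 -3. ]
```

```bash
cat >> h.py <<'E'
def axis(w=None):
    s=r.sense(); p,d,K,T=grab('wrist') if w is None else [w[k] for k in 'pdKT']
    R=Ro.from_euler('xyz',s['tcp_rot']).as_matrix(); L=(pts(d,K,T,True)-s['eef_pos'])@R
    a=R.T@np.array([0,0,1.]); b2=np.cross(a,[0,1.,0]); b2/=np.linalg.norm(b2); D=L-np.array([0,0,6.])-24*a
    h=D@a; x=D[...,1]; y=D@b2
    for lo in range(-60,-5,9):
        m=(h>lo)&(h<lo+9)&(abs(x)<14)&(y>0)&(y<40)
        X=np.c_[x[m],y[m]]
        if len(X)>20: print(lo+4,len(X),'axis b2 ~',np.median(X[:,1]-np.sqrt(400-X[:,0]**2)).round(1))
E
python3 - <<'E'
from h import *
axis(np.load('w6.npz'))
E
```

```text
-56 627 axis b2 ~ -3.8
-47 637 axis b2 ~ -3.8
-38 812 axis b2 ~ -3.8
-29 879 axis b2 ~ -3.9
-20 989 axis b2 ~ -3.9
-11 1844 axis b2 ~ -8.7
-2 717 axis b2 ~ -13.9
```

Run:
```python
from h import *
w=np.load('w6.npz'); p=w['p'].astype(int); K,T=w['K'],w['T']
m=(p.max(-1)<140)&(abs(p[...,0]-p[...,2])<30); m[:120]=0; m[215:]=0; m[:,:285]=0;m[:,365:]=0
W=pts(w['d'],K,T,True); m&=abs(W[...,2]-22)<8
v,u=np.nonzero(m); Q=plane(np.c_[u,v],K,T,22)[:,:2].astype(np.float32); print(len(u),cv2.minEnclosingCircle(Q),Q.min(0),Q.max(0),PIN[1],np.median(W[m],0))
go(PL[0]+[0.5,3.5,65],RP)
```

```text
1276 ((503.1191711425781, -356.3055725097656), 32.65003204345703) [ 482.17886 -388.95465] [ 520.63403 -323.66235] [ 510.9 -300.3   22. ] [ 503.25352471 -364.4757523    23.01707878]
at [ 503.9 -340.2  161.2] q [-0.42  0.4   1.85 -0.45  0.85  0.02] turn units [-0.001 -0.002  0.   ] then shift units [-0.51  0.04  1.4 ] t 31.3 open 0.462 F [ 0.2  0.5 -0.6]
```

The spool is truly upright but sits 3.5 mm off in y, and the pin 0 seat agrees with the earlier measure. I correct for that, then insert.

>>> step_arm --moves '[{"tx": -0.25, "ty": 0.03, "tz": 0.7, "ax": 0, "ay": 0, "az": 0}, {"tx": -0.24, "ty": 0.03, "tz": 0.7, "ax": 0, "ay": 0, "az": 0}, {"tx": 0, "ty": 0, "tz": 0, "ax": 0, "ay": 0, "az": 0}]'

```text
clock: 31.68
eef_pos: [501.0, -364.1, 130.4]
tcp_rot: [-3.135, 0.346, 1.427]
contact_force: [-0.7, 0.5, -1.1]
opening: 0.465
grasp_force: 47.6
```

>>> step_arm --moves '[{"tx": 0.13, "ty": 0, "tz": 0.36, "ax": 0, "ay": 0, "az": 0}, {"tx": 0.13, "ty": 0, "tz": 0.36, "ax": 0, "ay": 0, "az": 0}, {"tx": 0, "ty": 0, "tz": 0, "ax": 0, "ay": 0, "az": 0}]'

```text
clock: 32.05
eef_pos: [501.5, -363.4, 112.2]
tcp_rot: [-3.137, 0.347, 1.428]
contact_force: [0.1, 0.6, -0.2]
opening: 0.46
grasp_force: 47.6
```

Run:
```python
from h import *
go(PL[0]+[1,4,1],RP)
```

```text
at [ 501.5 -363.4  112.2] q [-0.46  0.48  1.86 -0.49  0.76  0.04] turn units [-0.002 -0.001  0.002] then shift units [0.59 0.01 1.64] t 32.05 open 0.46 F [ 0.1  0.6 -0.2]
```

>>> step_arm --moves '[{"tx": 0.18, "ty": 0, "tz": 0.5, "ax": 0, "ay": 0, "az": 0}, {"tx": 0.18, "ty": 0, "tz": 0.5, "ax": 0, "ay": 0, "az": 0}, {"tx": 0.18, "ty": 0, "tz": 0.5, "ax": 0, "ay": 0, "az": 0}, {"tx": 0.05, "ty": 0, "tz": 0.14, "ax": 0, "ay": 0, "az": 0}, {"tx": 0, "ty": 0, "tz": 0, "ax": 0, "ay": 0, "az": 0}]'

```text
clock: 32.67
eef_pos: [501.6, -363.9, 69.3]
tcp_rot: [-3.137, 0.347, 1.428]
contact_force: [-0.7, -0.5, 1.0]
opening: 0.459
grasp_force: 47.8
```

>>> step_arm --moves '[{"tx": 0, "ty": 0, "tz": 0, "ax": 0, "ay": 0, "az": 0}, {"tx": 0, "ty": 0, "tz": 0, "ax": 0, "ay": 0, "az": 0}, {"tx": 0, "ty": 0, "tz": 0, "ax": 0, "ay": 0, "az": 0}]' --gripper 0.65

```text
clock: 33.05
eef_pos: [502.0, -364.0, 69.7]
tcp_rot: [-3.138, 0.347, 1.427]
contact_force: [0.3, 0.5, -0.6]
opening: 0.654
grasp_force: 0.0
```

>>> step_arm --moves '[{"tx": 0, "ty": 0, "tz": -0.8, "ax": 0, "ay": 0, "az": 0}, {"tx": 0, "ty": 0, "tz": -0.8, "ax": 0, "ay": 0, "az": 0}, {"tx": 0, "ty": 0, "tz": -0.95, "ax": 0, "ay": 0, "az": 0}, {"tx": 0, "ty": 0, "tz": -0.95, "ax": 0, "ay": 0, "az": 0}, {"tx": 0, "ty": 0, "tz": -0.95, "ax": 0, "ay": 0, "az": 0}]'

```text
clock: 33.67
eef_pos: [508.2, -325.8, 176.7]
tcp_rot: [-3.14, 0.347, 1.427]
contact_force: [-0.5, -0.4, -0.5]
opening: 0.651
grasp_force: 0.0
```

```bash
cat >> h.py <<'E'
def stood(i):
    for nm in('wrist','side'):
        p,d,K,T=grab(nm); P=pts(d,K,T,nm=='wrist'); m=(np.hypot(P[...,0]-PIN[i][0],P[...,1]-PIN[i][1])<16)&(P[...,2]>70)&(P[...,2]<110); X=P[m]
        if len(X)<5: print(nm,'none'); continue
        t=np.percentile(X[:,2],90); Y=X[X[:,2]>t-4]; print(nm,'pin',i,len(X),'top z',t.round(1),'xy',((Y.max(0)+Y.min(0))/2).round(1))
E
python3 - <<'E'
from h import *
stood(0)
go(GR['FR']+80*n,RG)
E
```

```text
wrist pin 0 1054 top z 87.2 xy [ 501.2 -367.9   85.9]
side pin 0 199 top z 87.2 xy [ 500.2 -368.    86.9]
at [ 509.6 -326.2  178.2] q [-0.4   0.38  1.84 -0.44  0.88  0.02] turn units [0.001 0.372 0.877] then shift units [ -1.12 -19.9    0.9 ] t 33.775 open 0.651 F [ 0.3 -0.6 -0. ]
```

Spool 1 is seated on pin 0, with its top at 87 in both views. Next is FR.

>>> step_arm --moves '[{"tx": 0.94, "ty": 0, "tz": -0.34, "ax": 0, "ay": 0, "az": 0}, {"tx": 0.94, "ty": 0, "tz": -0.34, "ax": 0, "ay": 0, "az": 0}, {"tx": 0.94, "ty": 0, "tz": -0.34, "ax": 0, "ay": 0, "az": 0}, {"tx": 0.94, "ty": 0, "tz": -0.34, "ax": 0, "ay": 0, "az": 0}, {"tx": 0.94, "ty": 0, "tz": -0.34, "ax": 0, "ay": 0, "az": 0}]'

```text
clock: 34.4
eef_pos: [525.6, -202.0, 174.3]
tcp_rot: [-3.138, 0.347, 1.427]
contact_force: [0.3, 0.1, 0.4]
opening: 0.653
grasp_force: 0.0
```

>>> step_arm --moves '[{"tx": 0.94, "ty": 0, "tz": -0.34, "ax": 0, "ay": 0, "az": 0}, {"tx": 0, "ty": 0, "tz": 0, "ax": 0, "ay": 0.0413, "az": 0.0974}, {"tx": 0, "ty": 0, "tz": 0, "ax": 0, "ay": 0.0413, "az": 0.0974}, {"tx": 0, "ty": 0, "tz": 0, "ax": 0, "ay": 0.0413, "az": 0.0974}, {"tx": 0, "ty": 0, "tz": 0, "ax": 0, "ay": 0.0413, "az": 0.0974}]'

```text
clock: 35.02
eef_pos: [529.4, -178.1, 174.4]
tcp_rot: [3.022, 0.04, 0.817]
contact_force: [0.6, -0.1, 0.1]
opening: 0.656
grasp_force: 0.0
```

>>> step_arm --moves '[{"tx": 0, "ty": 0, "tz": 0, "ax": 0, "ay": 0.0413, "az": 0.0974}, {"tx": 0, "ty": 0, "tz": 0, "ax": 0, "ay": 0.0413, "az": 0.0974}, {"tx": 0, "ty": 0, "tz": 0, "ax": 0, "ay": 0.0413, "az": 0.0974}, {"tx": 0, "ty": 0, "tz": 0, "ax": 0, "ay": 0.0413, "az": 0.0974}, {"tx": 0, "ty": 0, "tz": 0, "ax": 0, "ay": 0.0413, "az": 0.0974}]'

```text
clock: 35.65
eef_pos: [529.2, -178.3, 174.5]
tcp_rot: [-3.139, -0.347, 0.067]
contact_force: [-0.1, 0.3, -0.4]
opening: 0.65
grasp_force: 0.0
```

>>> step_arm --moves '[{"tx": 0, "ty": -0.97, "tz": 0, "ax": 0, "ay": 0, "az": 0}, {"tx": 0, "ty": -0.97, "tz": 0, "ax": 0, "ay": 0, "az": 0}, {"tx": 0, "ty": -0.97, "tz": 0, "ax": 0, "ay": 0, "az": 0}, {"tx": 0, "ty": -0.97, "tz": 0, "ax": 0, "ay": 0, "az": 0}, {"tx": 0, "ty": -0.97, "tz": 0, "ax": 0, "ay": 0, "az": 0}]'

```text
clock: 36.28
eef_pos: [520.1, -56.4, 174.5]
tcp_rot: [-3.141, -0.345, 0.073]
contact_force: [1.1, -0.3, -1.0]
opening: 0.65
grasp_force: 0.0
```

>>> step_arm --moves '[{"tx": 0, "ty": -0.97, "tz": 0, "ax": 0, "ay": 0, "az": 0}, {"tx": 0, "ty": -0.97, "tz": 0, "ax": 0, "ay": 0, "az": 0}, {"tx": 0, "ty": -0.97, "tz": 0, "ax": 0, "ay": 0, "az": 0}, {"tx": 0, "ty": -0.97, "tz": 0, "ax": 0, "ay": 0, "az": 0}, {"tx": 0, "ty": 0, "tz": 0, "ax": 0, "ay": 0, "az": 0}]'

```text
clock: 36.9
eef_pos: [513.1, 40.7, 174.5]
tcp_rot: [-3.141, -0.344, 0.075]
contact_force: [-0.2, 0.4, 0.5]
opening: 0.65
grasp_force: 0.0
```

Run:
```python
from h import *
go(GR['FR']+80*n,RG)
print(tubpos())
```

```text
at [513.1  40.7 174.5] q [0.08 0.16 2.17 0.   0.47 1.57] turn units [-0.001  0.003  0.001] then shift units [-2.21 -5.27  0.35] t 36.9 open 0.65 F [-0.2  0.4  0.5]
(np.int64(115), ((422.85577392578125, -14.513450622558594), (149.4177703857422, 118.25708770751953), 5.340595722198486))
```

>>> step_arm --moves '[{"tx": -0.45, "ty": -0.88, "tz": 0.06, "ax": 0, "ay": 0, "az": 0}, {"tx": -0.45, "ty": -0.88, "tz": 0.06, "ax": 0, "ay": 0, "az": 0}, {"tx": -0.45, "ty": -0.88, "tz": 0.06, "ax": 0, "ay": 0, "az": 0}, {"tx": -0.45, "ty": -0.88, "tz": 0.06, "ax": 0, "ay": 0, "az": 0}, {"tx": -0.41, "ty": -0.88, "tz": 0.06, "ax": 0, "ay": 0, "az": 0}]'

```text
clock: 37.58
eef_pos: [455.8, 145.4, 148.7]
tcp_rot: [-3.141, -0.344, 0.072]
contact_force: [0.4, -0.7, 0.1]
opening: 0.652
grasp_force: 0.0
```

>>> step_arm --moves '[{"tx": 0, "ty": -0.87, "tz": 0.06, "ax": 0, "ay": 0, "az": 0}, {"tx": 0, "ty": 0, "tz": 0, "ax": 0, "ay": 0, "az": 0}, {"tx": 0, "ty": 0, "tz": 0, "ax": 0, "ay": 0, "az": 0}]'

```text
clock: 37.95
eef_pos: [454.9, 166.6, 147.3]
tcp_rot: [-3.141, -0.344, 0.073]
contact_force: [0.4, -0.1, 0.2]
opening: 0.649
grasp_force: 0.0
```

Run:
```python
from h import *
go(GR['FR'],RG)
```

```text
at [454.9 166.6 147.3] q [ 0.42  0.17  2.24 -0.29  0.42  2.17] turn units [-0.     0.003 -0.   ] then shift units [ 1.09 -0.08  3.  ] t 37.95 open 0.649 F [ 0.4 -0.1  0.2]
```

>>> step_arm --moves '[{"tx": 0.26, "ty": -0.02, "tz": 0.75, "ax": 0, "ay": 0, "az": 0}, {"tx": 0.26, "ty": -0.02, "tz": 0.75, "ax": 0, "ay": 0, "az": 0}, {"tx": 0.26, "ty": -0.02, "tz": 0.75, "ax": 0, "ay": 0, "az": 0}, {"tx": 0.25, "ty": -0.02, "tz": 0.75, "ax": 0, "ay": 0, "az": 0}, {"tx": 0, "ty": 0, "tz": 0, "ax": 0, "ay": 0, "az": 0}]'

```text
clock: 38.58
eef_pos: [504.3, 171.8, 84.6]
tcp_rot: [-3.141, -0.343, 0.072]
contact_force: [-1.5, -0.9, 0.0]
opening: 0.65
grasp_force: 0.0
```

>>> step_arm --moves '[{"tx": 0, "ty": 0, "tz": 0, "ax": 0, "ay": 0, "az": 0}, {"tx": 0, "ty": 0, "tz": 0, "ax": 0, "ay": 0, "az": 0}, {"tx": 0, "ty": 0, "tz": 0, "ax": 0, "ay": 0, "az": 0}]' --gripper 0

```text
clock: 38.95
eef_pos: [503.9, 172.9, 86.0]
tcp_rot: [-3.141, -0.345, 0.073]
contact_force: [-0.6, -1.0, 1.3]
opening: 0.466
grasp_force: 47.5
```

>>> step_arm --moves '[{"tx": -0.27, "ty": 0, "tz": -0.74, "ax": 0, "ay": 0, "az": 0}, {"tx": -0.27, "ty": 0, "tz": -0.74, "ax": 0, "ay": 0, "az": 0}, {"tx": -0.27, "ty": 0, "tz": -0.74, "ax": 0, "ay": 0, "az": 0}, {"tx": -0.27, "ty": 0, "tz": -0.74, "ax": 0, "ay": 0, "az": 0}, {"tx": 0, "ty": 0, "tz": -0.8, "ax": 0, "ay": 0, "az": 0}]'

```text
clock: 39.58
eef_pos: [446.1, 168.7, 165.3]
tcp_rot: [-3.141, -0.344, 0.073]
contact_force: [-0.4, 0.1, -0.5]
opening: 0.464
grasp_force: 47.5
```

>>> step_arm --moves '[{"tx": 0, "ty": 0.97, "tz": -0.6, "ax": 0, "ay": 0, "az": 0}, {"tx": 0, "ty": 0.97, "tz": -0.6, "ax": 0, "ay": 0, "az": 0}, {"tx": 0.3, "ty": 0.97, "tz": 0, "ax": 0, "ay": 0, "az": 0}, {"tx": 0.3, "ty": 0.97, "tz": 0, "ax": 0, "ay": 0, "az": 0}, {"tx": 0.3, "ty": 0.97, "tz": 0, "ax": 0, "ay": 0, "az": 0}]'

```text
clock: 40.2
eef_pos: [467.1, 48.0, 201.1]
tcp_rot: [-3.141, -0.345, 0.073]
contact_force: [1.0, 0.2, -0.7]
opening: 0.457
grasp_force: 47.5
```

>>> step_arm --moves '[{"tx": 0.3, "ty": 0.97, "tz": 0, "ax": 0, "ay": 0, "az": 0}, {"tx": 0.3, "ty": 0.97, "tz": 0, "ax": 0, "ay": 0, "az": 0}, {"tx": 0, "ty": 0, "tz": 0, "ax": 0, "ay": 0, "az": 0}]'

```text
clock: 40.58
eef_pos: [485.1, 0.3, 206.1]
tcp_rot: [-3.141, -0.345, 0.071]
contact_force: [-0.5, 0.6, -0.6]
opening: 0.458
grasp_force: 47.5
```

```bash
python3 -c "
from h import *
go(PL[1]+[0,0,90],RP)"
```

```text
at [4.851e+02 3.000e-01 2.061e+02] q [-0.02  0.05  2.2   0.06  0.55  1.43] turn units [-0.002 -0.372 -0.877] then shift units [-10.3    2.78   5.81] t 40.575 open 0.458 F [-0.5  0.6 -0.6]
```

>>> step_arm --moves '[{"tx": 0, "ty": 0, "tz": 0, "ax": 0, "ay": -0.0415, "az": -0.0974}, {"tx": 0, "ty": 0, "tz": 0, "ax": 0, "ay": -0.0415, "az": -0.0974}, {"tx": 0, "ty": 0, "tz": 0, "ax": 0, "ay": -0.0415, "az": -0.0974}, {"tx": 0, "ty": 0, "tz": 0, "ax": 0, "ay": -0.0415, "az": -0.0974}, {"tx": 0, "ty": 0, "tz": 0, "ax": 0, "ay": -0.0415, "az": -0.0974}]'

```text
clock: 41.2
eef_pos: [484.3, 2.0, 205.7]
tcp_rot: [3.023, 0.047, 0.826]
contact_force: [-0.2, 0.0, -0.2]
opening: 0.463
grasp_force: 47.5
```

>>> step_arm --moves '[{"tx": 0, "ty": 0, "tz": 0, "ax": 0, "ay": -0.0415, "az": -0.0974}, {"tx": 0, "ty": 0, "tz": 0, "ax": 0, "ay": -0.0415, "az": -0.0974}, {"tx": 0, "ty": 0, "tz": 0, "ax": 0, "ay": -0.0415, "az": -0.0974}, {"tx": 0, "ty": 0, "tz": 0, "ax": 0, "ay": -0.0415, "az": -0.0974}, {"tx": 0, "ty": 0, "tz": 0, "ax": 0, "ay": 0, "az": 0}]'

```text
clock: 41.82
eef_pos: [484.4, 2.6, 205.2]
tcp_rot: [-3.136, 0.35, 1.429]
contact_force: [0.3, -0.1, -0.4]
opening: 0.462
grasp_force: 47.5
```

>>> step_arm --moves '[{"tx": -0.94, "ty": 0.25, "tz": 0.53, "ax": 0, "ay": 0, "az": 0}, {"tx": -0.94, "ty": 0.25, "tz": 0.53, "ax": 0, "ay": 0, "az": 0}, {"tx": -0.94, "ty": 0.25, "tz": 0.53, "ax": 0, "ay": 0, "az": 0}, {"tx": -0.94, "ty": 0.25, "tz": 0.53, "ax": 0, "ay": 0, "az": 0}, {"tx": -0.94, "ty": 0.25, "tz": 0.53, "ax": 0, "ay": 0, "az": 0}]'

```text
clock: 42.45
eef_pos: [496.1, -135.5, 183.5]
tcp_rot: [-3.139, 0.348, 1.423]
contact_force: [-0.1, -0.0, -0.5]
opening: 0.459
grasp_force: 47.5
```

>>> step_arm --moves '[{"tx": -0.94, "ty": 0.25, "tz": 0.53, "ax": 0, "ay": 0, "az": 0}, {"tx": -0.94, "ty": 0.25, "tz": 0.53, "ax": 0, "ay": 0, "az": 0}, {"tx": -0.94, "ty": 0.25, "tz": 0.53, "ax": 0, "ay": 0, "az": 0}, {"tx": -0.94, "ty": 0.25, "tz": 0.53, "ax": 0, "ay": 0, "az": 0}, {"tx": -0.94, "ty": 0.25, "tz": 0.53, "ax": 0, "ay": 0, "az": 0}]'

```text
clock: 43.08
eef_pos: [507.7, -271.7, 161.4]
tcp_rot: [-3.139, 0.348, 1.423]
contact_force: [0.3, 0.5, -0.4]
opening: 0.457
grasp_force: 47.5
```

>>> step_arm --moves '[{"tx": -0.9, "ty": 0.25, "tz": 0.5, "ax": 0, "ay": 0, "az": 0}, {"tx": 0, "ty": 0, "tz": 0, "ax": 0, "ay": 0, "az": 0}, {"tx": 0, "ty": 0, "tz": 0, "ax": 0, "ay": 0, "az": 0}]'

```text
clock: 43.45
eef_pos: [510.0, -296.5, 157.2]
tcp_rot: [-3.137, 0.349, 1.425]
contact_force: [-0.2, 0.3, -0.5]
opening: 0.462
grasp_force: 47.5
```

```bash
python3 -c "
from h import *
go(PL[1]+[0,0,60],RP);held();axis()"
```

```text
at [ 510.  -296.5  157.2] q [-0.35  0.4   1.87 -0.46  0.86  0.1 ] turn units [-0.002 -0.     0.001] then shift units [0.35 0.06 1.13] t 43.45 open 0.462 F [-0.2  0.3 -0.5]
held: top dh 0.1 n 1116 rad 12.1 off tool y 0.6 off b2 0.0 b2 world [ 0.15  0.99 -0.  ] mid [0.5 0. ]
-56 625 axis b2 ~ -0.2
-47 672 axis b2 ~ -0.3
-38 803 axis b2 ~ -0.2
-29 920 axis b2 ~ -0.4
-20 989 axis b2 ~ -0.3
-11 2035 axis b2 ~ -4.8
-2 910 axis b2 ~ -10.6
```

>>> step_arm --moves '[{"tx": 0.19, "ty": 0.04, "tz": 0.56, "ax": 0, "ay": 0, "az": 0}, {"tx": 0.19, "ty": 0.04, "tz": 0.56, "ax": 0, "ay": 0, "az": 0}, {"tx": 0, "ty": 0, "tz": 0, "ax": 0, "ay": 0, "az": 0}]'

```text
clock: 43.92
eef_pos: [511.1, -297.4, 125.6]
tcp_rot: [-3.133, 0.349, 1.429]
contact_force: [-0.4, -0.2, -1.0]
opening: 0.463
grasp_force: 47.5
```

>>> step_arm --moves '[{"tx": 0.13, "ty": 0, "tz": 0.36, "ax": 0, "ay": 0, "az": 0}, {"tx": 0.13, "ty": 0, "tz": 0.36, "ax": 0, "ay": 0, "az": 0}, {"tx": 0, "ty": 0, "tz": 0, "ax": 0, "ay": 0, "az": 0}]'

```text
clock: 44.3
eef_pos: [511.5, -297.9, 107.5]
tcp_rot: [-3.135, 0.349, 1.428]
contact_force: [0.9, 0.0, -0.8]
opening: 0.466
grasp_force: 47.5
```

```bash
python3 -c "
from h import *
go(PL[1]+[0.5,0.7,1],RP)"
```

```text
at [ 511.5 -297.9  107.5] q [-0.35  0.47  1.89 -0.5   0.77  0.16] turn units [-0.003 -0.     0.002] then shift units [0.55 0.01 1.46] t 44.3 open 0.466 F [ 0.9  0.  -0.8]
```

>>> step_arm --moves '[{"tx": 0.17, "ty": 0, "tz": 0.46, "ax": 0, "ay": 0, "az": 0}, {"tx": 0.17, "ty": 0, "tz": 0.46, "ax": 0, "ay": 0, "az": 0}, {"tx": 0.17, "ty": 0, "tz": 0.46, "ax": 0, "ay": 0, "az": 0}, {"tx": 0.04, "ty": 0, "tz": 0.1, "ax": 0, "ay": 0, "az": 0}, {"tx": 0, "ty": 0, "tz": 0, "ax": 0, "ay": 0, "az": 0}]'

```text
clock: 44.92
eef_pos: [511.5, -297.7, 68.7]
tcp_rot: [-3.135, 0.349, 1.428]
contact_force: [-0.7, 0.2, 0.9]
opening: 0.462
grasp_force: 47.9
```

>>> step_arm --moves '[{"tx": 0, "ty": 0, "tz": 0, "ax": 0, "ay": 0, "az": 0}, {"tx": 0, "ty": 0, "tz": 0, "ax": 0, "ay": 0, "az": 0}, {"tx": 0, "ty": 0, "tz": 0, "ax": 0, "ay": 0, "az": 0}]' --gripper 0.65

```text
clock: 45.3
eef_pos: [512.0, -297.8, 69.1]
tcp_rot: [-3.137, 0.349, 1.428]
contact_force: [0.0, -0.5, -0.7]
opening: 0.654
grasp_force: 0.0
```

>>> step_arm --moves '[{"tx": 0, "ty": 0, "tz": -0.8, "ax": 0, "ay": 0, "az": 0}, {"tx": 0, "ty": 0, "tz": -0.8, "ax": 0, "ay": 0, "az": 0}, {"tx": 0, "ty": 0, "tz": -0.95, "ax": 0, "ay": 0, "az": 0}, {"tx": 0, "ty": 0, "tz": -0.95, "ax": 0, "ay": 0, "az": 0}, {"tx": 0, "ty": 0, "tz": -0.95, "ax": 0, "ay": 0, "az": 0}]'

```text
clock: 45.92
eef_pos: [518.3, -259.4, 175.9]
tcp_rot: [-3.138, 0.349, 1.428]
contact_force: [0.2, 0.2, 0.0]
opening: 0.65
grasp_force: 0.0
```

```bash
python3 -c "
from h import *
stood(1);stood(0)"
```

```text
wrist pin 1 1083 top z 87.1 xy [ 511.6 -299.4   85.7]
side pin 1 175 top z 87.0 xy [ 510.6 -298.4   86. ]
wrist pin 0 657 top z 87.1 xy [ 501.2 -368.1   85.7]
side pin 0 202 top z 86.9 xy [ 500.2 -366.8   86.7]
```

>>> step_arm --moves '[{"tx": 0.94, "ty": 0, "tz": -0.34, "ax": 0, "ay": 0, "az": 0}, {"tx": 0.94, "ty": 0, "tz": -0.34, "ax": 0, "ay": 0, "az": 0}, {"tx": 0.94, "ty": 0, "tz": -0.34, "ax": 0, "ay": 0, "az": 0}, {"tx": 0.94, "ty": 0, "tz": -0.34, "ax": 0, "ay": 0, "az": 0}, {"tx": 0, "ty": 0, "tz": 0, "ax": 0, "ay": 0.0413, "az": 0.0974}]'

```text
clock: 46.75
eef_pos: [532.1, -159.2, 172.0]
tcp_rot: [3.099, 0.28, 1.269]
contact_force: [-0.1, -0.1, 0.2]
opening: 0.653
grasp_force: 0.0
```

>>> step_arm --moves '[{"tx": 0, "ty": 0, "tz": 0, "ax": 0, "ay": 0.0413, "az": 0.0974}, {"tx": 0, "ty": 0, "tz": 0, "ax": 0, "ay": 0.0413, "az": 0.0974}, {"tx": 0, "ty": 0, "tz": 0, "ax": 0, "ay": 0.0413, "az": 0.0974}, {"tx": 0, "ty": 0, "tz": 0, "ax": 0, "ay": 0.0413, "az": 0.0974}, {"tx": 0, "ty": 0, "tz": 0, "ax": 0, "ay": 0.0413, "az": 0.0974}]'

```text
clock: 47.38
eef_pos: [531.8, -161.5, 172.5]
tcp_rot: [3.035, -0.12, 0.527]
contact_force: [-0.0, -0.1, -0.3]
opening: 0.648
grasp_force: 0.0
```

>>> step_arm --moves '[{"tx": 0, "ty": 0, "tz": 0, "ax": 0, "ay": 0.0413, "az": 0.0974}, {"tx": 0, "ty": 0, "tz": 0, "ax": 0, "ay": 0.0413, "az": 0.0974}, {"tx": 0, "ty": 0, "tz": 0, "ax": 0, "ay": 0.0413, "az": 0.0974}, {"tx": 0, "ty": 0, "tz": 0, "ax": 0, "ay": 0, "az": 0}, {"tx": 0, "ty": 0, "tz": 0, "ax": 0, "ay": 0, "az": 0}]'

```text
clock: 48.0
eef_pos: [532.3, -161.4, 173.1]
tcp_rot: [3.14, -0.341, 0.076]
contact_force: [0.4, -0.4, 0.6]
opening: 0.654
grasp_force: 0.0
```

```bash
python3 -c "
from h import *
go(GR['FM']+80*n,RG)"
```

```text
at [ 532.3 -161.4  173.1] q [-0.38  0.23  2.07  0.28  0.55  0.89] turn units [0.001 0.005 0.002] then shift units [ -2.35 -16.58   0.24] t 48.0 open 0.654 F [ 0.4 -0.4  0.6]
```

>>> step_arm --moves '[{"tx": -0.24, "ty": -0.98, "tz": 0, "ax": 0, "ay": 0, "az": 0}, {"tx": -0.24, "ty": -0.98, "tz": 0, "ax": 0, "ay": 0, "az": 0}, {"tx": -0.24, "ty": -0.98, "tz": 0, "ax": 0, "ay": 0, "az": 0}, {"tx": -0.24, "ty": -0.98, "tz": 0, "ax": 0, "ay": 0, "az": 0}, {"tx": -0.24, "ty": -0.98, "tz": 0, "ax": 0, "ay": 0, "az": 0}]'

```text
clock: 48.62
eef_pos: [495.5, -40.3, 163.2]
tcp_rot: [3.139, -0.342, 0.077]
contact_force: [0.7, 0.4, 0.0]
opening: 0.646
grasp_force: 0.0
```

>>> step_arm --moves '[{"tx": -0.24, "ty": -0.98, "tz": 0, "ax": 0, "ay": 0, "az": 0}, {"tx": -0.24, "ty": -0.98, "tz": 0, "ax": 0, "ay": 0, "az": 0}, {"tx": -0.24, "ty": -0.98, "tz": 0, "ax": 0, "ay": 0, "az": 0}, {"tx": -0.24, "ty": -0.98, "tz": 0, "ax": 0, "ay": 0, "az": 0}, {"tx": -0.24, "ty": -0.98, "tz": 0, "ax": 0, "ay": 0, "az": 0}]'

```text
clock: 49.25
eef_pos: [458.5, 80.0, 153.2]
tcp_rot: [3.139, -0.342, 0.077]
contact_force: [-0.0, -0.7, -0.1]
opening: 0.649
grasp_force: 0.0
```

>>> step_arm --moves '[{"tx": 0, "ty": -0.98, "tz": 0, "ax": 0, "ay": 0, "az": 0}, {"tx": 0, "ty": -0.98, "tz": 0, "ax": 0, "ay": 0, "az": 0}, {"tx": 0, "ty": -0.98, "tz": 0, "ax": 0, "ay": 0, "az": 0}, {"tx": 0, "ty": -0.98, "tz": 0, "ax": 0, "ay": 0, "az": 0}, {"tx": 0, "ty": -0.98, "tz": 0, "ax": 0, "ay": 0, "az": 0}]'

```text
clock: 49.88
eef_pos: [449.6, 202.4, 153.1]
tcp_rot: [3.139, -0.343, 0.077]
contact_force: [1.2, -0.1, 0.3]
opening: 0.657
grasp_force: 0.0
```

>>> step_arm --moves '[{"tx": 0, "ty": -0.98, "tz": 0.1, "ax": 0, "ay": 0, "az": 0}, {"tx": 0, "ty": -0.9, "tz": 0.1, "ax": 0, "ay": 0, "az": 0}, {"tx": 0, "ty": 0, "tz": 0, "ax": 0, "ay": 0, "az": 0}, {"tx": 0, "ty": 0, "tz": 0, "ax": 0, "ay": 0, "az": 0}]'

```text
clock: 50.38
eef_pos: [447.3, 247.9, 148.0]
tcp_rot: [3.139, -0.342, 0.075]
contact_force: [-0.3, 0.3, -0.4]
opening: 0.65
grasp_force: 0.0
```

```bash
python3 -c "
from h import *
go(GR['FM'],RG)"
```

```text
at [447.3 247.9 148. ] q [ 0.61  0.22  2.17 -0.38  0.48  2.42] turn units [0.001 0.005 0.001] then shift units [ 1.15 -0.    3.05] t 50.375 open 0.65 F [-0.3  0.3 -0.4]
```

>>> step_arm --moves '[{"tx": 0.27, "ty": 0, "tz": 0.76, "ax": 0, "ay": 0, "az": 0}, {"tx": 0.27, "ty": 0, "tz": 0.76, "ax": 0, "ay": 0, "az": 0}, {"tx": 0.27, "ty": 0, "tz": 0.76, "ax": 0, "ay": 0, "az": 0}, {"tx": 0.27, "ty": 0, "tz": 0.76, "ax": 0, "ay": 0, "az": 0}, {"tx": 0, "ty": 0, "tz": 0, "ax": 0, "ay": 0, "az": 0}]'

```text
clock: 51.0
eef_pos: [498.3, 250.6, 84.7]
tcp_rot: [3.139, -0.341, 0.073]
contact_force: [-0.4, -0.5, 0.4]
opening: 0.654
grasp_force: 0.0
```

>>> step_arm --moves '[{"tx": 0, "ty": 0, "tz": 0, "ax": 0, "ay": 0, "az": 0}, {"tx": 0, "ty": 0, "tz": 0, "ax": 0, "ay": 0, "az": 0}, {"tx": 0, "ty": 0, "tz": 0, "ax": 0, "ay": 0, "az": 0}]' --gripper 0

```text
clock: 51.38
eef_pos: [498.0, 251.7, 86.1]
tcp_rot: [3.141, -0.343, 0.073]
contact_force: [-1.5, -0.1, 0.9]
opening: 0.464
grasp_force: 47.4
```

>>> step_arm --moves '[{"tx": -0.27, "ty": 0, "tz": -0.74, "ax": 0, "ay": 0, "az": 0}, {"tx": -0.27, "ty": 0, "tz": -0.74, "ax": 0, "ay": 0, "az": 0}, {"tx": -0.27, "ty": 0, "tz": -0.74, "ax": 0, "ay": 0, "az": 0}, {"tx": -0.27, "ty": 0, "tz": -0.74, "ax": 0, "ay": 0, "az": 0}, {"tx": 0, "ty": 0, "tz": -0.8, "ax": 0, "ay": 0, "az": 0}]'

```text
clock: 52.0
eef_pos: [440.4, 247.5, 165.5]
tcp_rot: [3.14, -0.342, 0.074]
contact_force: [-0.6, -0.3, -1.2]
opening: 0.461
grasp_force: 47.3
```

>>> step_arm --moves '[{"tx": 0, "ty": 0.97, "tz": -0.6, "ax": 0, "ay": 0, "az": 0}, {"tx": 0, "ty": 0.97, "tz": -0.6, "ax": 0, "ay": 0, "az": 0}, {"tx": 0, "ty": 0.97, "tz": 0, "ax": 0, "ay": 0, "az": 0}, {"tx": 0, "ty": 0.97, "tz": 0, "ax": 0, "ay": 0, "az": 0}, {"tx": 0, "ty": 0.97, "tz": 0, "ax": 0, "ay": 0, "az": 0}]'

```text
clock: 52.62
eef_pos: [440.0, 125.4, 193.8]
tcp_rot: [3.141, -0.343, 0.074]
contact_force: [-0.6, 0.7, -0.7]
opening: 0.461
grasp_force: 47.3
```

>>> step_arm --moves '[{"tx": 0.3, "ty": 0.97, "tz": 0, "ax": 0, "ay": 0, "az": 0}, {"tx": 0.3, "ty": 0.97, "tz": 0, "ax": 0, "ay": 0, "az": 0}, {"tx": 0.3, "ty": 0.97, "tz": 0, "ax": 0, "ay": 0, "az": 0}, {"tx": 0.3, "ty": 0.97, "tz": 0, "ax": 0, "ay": 0, "az": 0}, {"tx": 0, "ty": 0, "tz": 0, "ax": 0, "ay": 0, "az": 0}]'

```text
clock: 53.25
eef_pos: [475.8, 30.4, 204.0]
tcp_rot: [3.141, -0.343, 0.071]
contact_force: [-0.2, 0.6, -0.7]
opening: 0.465
grasp_force: 47.3
```

```bash
python3 -c "
from h import *
go(PL[2]+[0,0,90],RP)"
```

```text
at [475.8  30.4 204. ] q [0.06 0.04 2.21 0.01 0.54 1.55] turn units [-0.002 -0.37  -0.877] then shift units [-8.76  3.32  5.16] t 53.25 open 0.465 F [-0.2  0.6 -0.7]
```

>>> step_arm --moves '[{"tx": 0, "ty": 0, "tz": 0, "ax": 0, "ay": -0.0412, "az": -0.0974}, {"tx": 0, "ty": 0, "tz": 0, "ax": 0, "ay": -0.0412, "az": -0.0974}, {"tx": 0, "ty": 0, "tz": 0, "ax": 0, "ay": -0.0412, "az": -0.0974}, {"tx": 0, "ty": 0, "tz": 0, "ax": 0, "ay": -0.0412, "az": -0.0974}, {"tx": 0, "ty": 0, "tz": 0, "ax": 0, "ay": -0.0412, "az": -0.0974}]'

```text
clock: 53.88
eef_pos: [475.1, 32.0, 203.7]
tcp_rot: [3.022, 0.048, 0.826]
contact_force: [0.0, 0.1, -2.2]
opening: 0.461
grasp_force: 47.3
```

>>> step_arm --moves '[{"tx": 0, "ty": 0, "tz": 0, "ax": 0, "ay": -0.0412, "az": -0.0974}, {"tx": 0, "ty": 0, "tz": 0, "ax": 0, "ay": -0.0412, "az": -0.0974}, {"tx": 0, "ty": 0, "tz": 0, "ax": 0, "ay": -0.0412, "az": -0.0974}, {"tx": 0, "ty": 0, "tz": 0, "ax": 0, "ay": -0.0412, "az": -0.0974}, {"tx": 0, "ty": 0, "tz": 0, "ax": 0, "ay": 0, "az": 0}]'

```text
clock: 54.5
eef_pos: [475.2, 32.7, 203.2]
tcp_rot: [-3.137, 0.349, 1.429]
contact_force: [0.3, 1.2, -1.0]
opening: 0.463
grasp_force: 47.3
```

>>> step_arm --moves '[{"tx": -0.97, "ty": 0.37, "tz": 0.57, "ax": 0, "ay": 0, "az": 0}, {"tx": -0.97, "ty": 0.37, "tz": 0.57, "ax": 0, "ay": 0, "az": 0}, {"tx": -0.97, "ty": 0.37, "tz": 0.57, "ax": 0, "ay": 0, "az": 0}, {"tx": -0.97, "ty": 0.37, "tz": 0.57, "ax": 0, "ay": 0, "az": 0}, {"tx": -0.97, "ty": 0.37, "tz": 0.57, "ax": 0, "ay": 0, "az": 0}]'

```text
clock: 55.12
eef_pos: [501.0, -112.8, 177.8]
tcp_rot: [-3.14, 0.347, 1.423]
contact_force: [0.5, 0.8, -0.0]
opening: 0.461
grasp_force: 47.3
```

>>> step_arm --moves '[{"tx": -0.97, "ty": 0.37, "tz": 0.57, "ax": 0, "ay": 0, "az": 0}, {"tx": -0.97, "ty": 0.37, "tz": 0.57, "ax": 0, "ay": 0, "az": 0}, {"tx": -0.97, "ty": 0.37, "tz": 0.57, "ax": 0, "ay": 0, "az": 0}, {"tx": -0.97, "ty": 0.37, "tz": 0.57, "ax": 0, "ay": 0, "az": 0}, {"tx": 0, "ty": 0, "tz": 0, "ax": 0, "ay": 0, "az": 0}]'

```text
clock: 55.75
eef_pos: [521.4, -228.1, 157.1]
tcp_rot: [-3.139, 0.348, 1.422]
contact_force: [-0.4, 0.9, -0.6]
opening: 0.459
grasp_force: 47.3
```

>>> step_arm --moves '[{"tx": 0, "ty": 0, "tz": 0, "ax": 0, "ay": 0, "az": 0}]'

```text
clock: 55.88
eef_pos: [521.3, -226.5, 157.2]
tcp_rot: [-3.138, 0.348, 1.425]
contact_force: [0.0, 0.5, -1.1]
opening: 0.462
grasp_force: 47.3
```

```bash
python3 -c "
from h import *
go(PL[2]+[0.5,0.7,60],RP);held();axis()"
```

```text
at [ 521.3 -226.5  157.2] q [-0.22  0.38  1.89 -0.45  0.89  0.22] turn units [-0.002 -0.001  0.001] then shift units [0.34 0.03 1.14] t 55.875 open 0.462 F [ 0.   0.5 -1.1]
held: top dh -0.1 n 1130 rad 12.4 off tool y -0.2 off b2 0.2 b2 world [ 0.15  0.99 -0.  ] mid [0.4 0.1]
-56 641 axis b2 ~ -0.1
-47 657 axis b2 ~ -0.3
-38 814 axis b2 ~ -0.3
-29 913 axis b2 ~ -0.5
-20 983 axis b2 ~ -0.4
-11 2036 axis b2 ~ -5.0
-2 905 axis b2 ~ -10.6
```

>>> step_arm --moves '[{"tx": 0.17, "ty": 0.02, "tz": 0.57, "ax": 0, "ay": 0, "az": 0}, {"tx": 0.17, "ty": 0.02, "tz": 0.57, "ax": 0, "ay": 0, "az": 0}, {"tx": 0, "ty": 0, "tz": 0, "ax": 0, "ay": 0, "az": 0}]'

```text
clock: 56.35
eef_pos: [521.2, -228.3, 125.6]
tcp_rot: [-3.134, 0.348, 1.429]
contact_force: [-0.2, 0.2, -1.6]
opening: 0.459
grasp_force: 47.3
```

>>> step_arm --moves '[{"tx": 0.13, "ty": 0, "tz": 0.36, "ax": 0, "ay": 0, "az": 0}, {"tx": 0.13, "ty": 0, "tz": 0.36, "ax": 0, "ay": 0, "az": 0}, {"tx": 0, "ty": 0, "tz": 0, "ax": 0, "ay": 0, "az": 0}]'

```text
clock: 56.72
eef_pos: [521.7, -228.7, 107.4]
tcp_rot: [-3.136, 0.348, 1.428]
contact_force: [1.1, -0.5, -1.3]
opening: 0.464
grasp_force: 47.3
```

```bash
python3 -c "
from h import *
go(PL[2]+[0.5,0.7,1],RP)"
```

```text
at [ 521.7 -228.7  107.4] q [-0.22  0.46  1.92 -0.49  0.81  0.27] turn units [-0.003 -0.001  0.002] then shift units [0.55 0.01 1.45] t 56.725 open 0.464 F [ 1.1 -0.5 -1.3]
```

>>> step_arm --moves '[{"tx": 0.17, "ty": 0, "tz": 0.46, "ax": 0, "ay": 0, "az": 0}, {"tx": 0.17, "ty": 0, "tz": 0.46, "ax": 0, "ay": 0, "az": 0}, {"tx": 0.17, "ty": 0, "tz": 0.46, "ax": 0, "ay": 0, "az": 0}, {"tx": 0.04, "ty": 0, "tz": 0.1, "ax": 0, "ay": 0, "az": 0}, {"tx": 0, "ty": 0, "tz": 0, "ax": 0, "ay": 0, "az": 0}]'

```text
clock: 57.35
eef_pos: [521.7, -228.4, 68.7]
tcp_rot: [-3.136, 0.349, 1.428]
contact_force: [-2.1, 1.2, 3.1]
opening: 0.465
grasp_force: 48.0
```

>>> step_arm --moves '[{"tx": 0, "ty": 0, "tz": 0, "ax": 0, "ay": 0, "az": 0}, {"tx": 0, "ty": 0, "tz": 0, "ax": 0, "ay": 0, "az": 0}, {"tx": 0, "ty": 0, "tz": 0, "ax": 0, "ay": 0, "az": 0}]' --gripper 0.65

```text
clock: 57.72
eef_pos: [522.2, -228.5, 68.8]
tcp_rot: [-3.137, 0.348, 1.428]
contact_force: [-0.1, 0.3, -0.2]
opening: 0.65
grasp_force: 0.0
```

>>> step_arm --moves '[{"tx": 0, "ty": 0, "tz": -0.8, "ax": 0, "ay": 0, "az": 0}, {"tx": 0, "ty": 0, "tz": -0.8, "ax": 0, "ay": 0, "az": 0}, {"tx": 0, "ty": 0, "tz": -0.95, "ax": 0, "ay": 0, "az": 0}, {"tx": 0, "ty": 0, "tz": -0.95, "ax": 0, "ay": 0, "az": 0}, {"tx": 0, "ty": 0, "tz": -0.95, "ax": 0, "ay": 0, "az": 0}]'

```text
clock: 58.35
eef_pos: [528.5, -190.1, 175.8]
tcp_rot: [-3.139, 0.348, 1.427]
contact_force: [-0.3, -0.9, 0.3]
opening: 0.649
grasp_force: 0.0
```

>>> step_arm --moves '[{"tx": 0, "ty": 0, "tz": -0.95, "ax": 0, "ay": 0, "az": 0}, {"tx": 0, "ty": 0, "tz": -0.95, "ax": 0, "ay": 0, "az": 0}, {"tx": 0, "ty": 0, "tz": -0.95, "ax": 0, "ay": 0, "az": 0}, {"tx": 0, "ty": 0, "tz": -0.95, "ax": 0, "ay": 0, "az": 0}, {"tx": 0, "ty": 0, "tz": 0, "ax": 0, "ay": 0, "az": 0}]'

```text
clock: 58.98
eef_pos: [534.3, -158.2, 265.7]
tcp_rot: [3.141, 0.348, 1.427]
contact_force: [-0.1, -0.2, -1.0]
opening: 0.652
grasp_force: 0.0
```

>>> step_arm --moves '[{"tx": 0, "ty": 0, "tz": 0, "ax": 0, "ay": 0.111, "az": 0}, {"tx": 0, "ty": 0, "tz": 0, "ax": 0, "ay": 0.111, "az": 0}, {"tx": 0, "ty": 0, "tz": 0, "ax": 0, "ay": 0, "az": 0}, {"tx": 0, "ty": 0, "tz": 0, "ax": 0, "ay": 0, "az": 0}]'

```text
clock: 59.48
eef_pos: [532.4, -159.2, 262.3]
tcp_rot: [-3.136, 0.002, 1.425]
contact_force: [-0.7, 1.2, 0.1]
opening: 0.651
grasp_force: 0.0
```

Run:
```python
from h import *
np.set_printoptions(precision=1,suppress=True)
for i in(0,1,2): stood(i)
for nm in('wrist','side'):
    p,d,K,T=grab(nm,'k_%s.png'%nm); P=pts(d,K,T,nm=='wrist'); q=p.astype(int)
    m=(q.max(-1)<75)&(np.hypot(P[...,0]-595,P[...,1]+277)<22)&(P[...,2]>150)&(P[...,2]<225); X=P[m]
    if len(X): t=np.percentile(X[:,2],97); Y=X[X[:,2]>t-5]; print(nm,len(X),'knob top',t,(Y.max(0)+Y.min(0))/2,np.ptp(Y,axis=0))
go(np.array([595,-277.3,270]),DN)
```

```text
wrist pin 0 349 top z 87.3 xy [ 501.3 -368.6   86. ]
side pin 0 204 top z 87.0 xy [ 500.3 -366.9   87. ]
wrist pin 1 450 top z 87.2 xy [ 511.5 -299.4   85.9]
side pin 1 178 top z 87.0 xy [ 510.6 -298.8   86.4]
wrist pin 2 577 top z 87.2 xy [ 521.6 -230.    86.1]
side pin 2 154 top z 86.8 xy [ 520.4 -228.6   86.3]
wrist 103 knob top 210.99620085658736 [ 599.9 -276.4  209.6] [ 8.2 17.6  4.3]
side 150 knob top 211.6976676242726 [ 594.7 -277.1  210.1] [16.4 17.5  6. ]
at [ 533.1 -158.4  262.6] q [-0.3  0.2  1.8 -0.   1.1 -0.1] turn units [-0.  0.  0.] then shift units [-4.3  3.1 -0.3] t 59.875 open 0.653 F [-0.1  0.4  0.7]
```

All three spools are seated, with tops at 87. The knob top is at (595,-277,211). Now the mast.

>>> step_arm --moves '[{"tx": -0.86, "ty": 0.62, "tz": -0.06, "ax": 0, "ay": 0, "az": 0}, {"tx": -0.86, "ty": 0.62, "tz": -0.06, "ax": 0, "ay": 0, "az": 0}, {"tx": -0.86, "ty": 0.62, "tz": -0.06, "ax": 0, "ay": 0, "az": 0}, {"tx": -0.86, "ty": 0.62, "tz": -0.06, "ax": 0, "ay": 0, "az": 0}, {"tx": -0.86, "ty": 0.62, "tz": -0.06, "ax": 0, "ay": 0, "az": 0}]'

```text
clock: 60.5
eef_pos: [594.7, -277.1, 269.8]
tcp_rot: [-3.137, -0.0, 1.426]
contact_force: [0.8, 0.5, -1.1]
opening: 0.65
grasp_force: 0.0
```

>>> step_arm --moves '[{"tx": 0, "ty": 0, "tz": 0, "ax": 0, "ay": 0, "az": 0}, {"tx": 0, "ty": 0, "tz": 0, "ax": 0, "ay": 0, "az": 0}]'

```text
clock: 60.75
eef_pos: [593.9, -275.9, 269.5]
tcp_rot: [-3.137, -0.001, 1.426]
contact_force: [-0.0, -0.2, 0.4]
opening: 0.65
grasp_force: 0.0
```

```bash
python3 -c "
from h import *
go(np.array([595.2,-277,205.]),DN)"
```

```text
at [ 593.9 -275.9  269.5] q [-0.44  0.39  1.55 -0.    1.21 -0.29] turn units [-0.003 -0.     0.001] then shift units [-0.03  0.06  2.58] t 60.75 open 0.65 F [-0.  -0.2  0.4]
```

>>> step_arm --moves '[{"tx": -0.03, "ty": 0.06, "tz": 0.86, "ax": 0, "ay": 0, "az": 0}, {"tx": 0, "ty": 0, "tz": 0.86, "ax": 0, "ay": 0, "az": 0}, {"tx": 0, "ty": 0, "tz": 0.84, "ax": 0, "ay": 0, "az": 0}, {"tx": 0, "ty": 0, "tz": 0, "ax": 0, "ay": 0, "az": 0}]'

```text
clock: 61.25
eef_pos: [594.1, -276.0, 204.4]
tcp_rot: [-3.134, -0.001, 1.427]
contact_force: [0.6, 0.5, 1.1]
opening: 0.651
grasp_force: 0.0
```

>>> step_arm --moves '[{"tx": 0, "ty": 0, "tz": 0, "ax": 0, "ay": 0, "az": 0}, {"tx": 0, "ty": 0, "tz": 0, "ax": 0, "ay": 0, "az": 0}, {"tx": 0, "ty": 0, "tz": 0, "ax": 0, "ay": 0, "az": 0}, {"tx": 0, "ty": 0, "tz": 0, "ax": 0, "ay": 0, "az": 0}]' --gripper 0 --newtons 50

```text
clock: 61.75
eef_pos: [595.4, -277.4, 206.3]
tcp_rot: [-3.138, -0.0, 1.426]
contact_force: [-1.1, 0.8, 0.8]
opening: 0.215
grasp_force: 48.7
```

>>> step_arm --moves '[{"tx": 0, "ty": 0, "tz": -0.5, "ax": 0, "ay": 0, "az": 0}, {"tx": 0, "ty": 0, "tz": -0.5, "ax": 0, "ay": 0, "az": 0}, {"tx": 0, "ty": 0, "tz": -0.5, "ax": 0, "ay": 0, "az": 0}, {"tx": 0, "ty": 0, "tz": -0.5, "ax": 0, "ay": 0, "az": 0}, {"tx": 0, "ty": 0, "tz": 0, "ax": 0, "ay": 0, "az": 0}]'

```text
clock: 62.38
eef_pos: [595.4, -277.3, 257.6]
tcp_rot: [-3.138, -0.0, 1.426]
contact_force: [-3.6, 2.2, 1.3]
opening: 0.216
grasp_force: 49.4
```

>>> step_arm --moves '[{"tx": 0, "ty": 0, "tz": -0.4, "ax": 0, "ay": 0, "az": 0}, {"tx": 0, "ty": 0, "tz": -0.4, "ax": 0, "ay": 0, "az": 0}, {"tx": 0, "ty": 0, "tz": -0.4, "ax": 0, "ay": 0, "az": 0}, {"tx": 0, "ty": 0, "tz": -0.4, "ax": 0, "ay": 0, "az": 0}, {"tx": 0, "ty": 0, "tz": -0.3, "ax": 0, "ay": 0, "az": 0}]'

```text
clock: 63.0
eef_pos: [595.1, -277.1, 300.0]
tcp_rot: [-3.134, -0.001, 1.426]
contact_force: [8.1, -3.3, -57.3]
opening: 0.213
grasp_force: 50.2
```

>>> step_arm --moves '[{"tx": 0, "ty": 0, "tz": -0.2, "ax": 0, "ay": 0, "az": 0}, {"tx": 0, "ty": 0, "tz": -0.2, "ax": 0, "ay": 0, "az": 0}, {"tx": 0, "ty": 0, "tz": -0.1, "ax": 0, "ay": 0, "az": 0}, {"tx": 0, "ty": 0, "tz": 0, "ax": 0, "ay": 0, "az": 0}]'

```text
clock: 63.5
eef_pos: [595.1, -276.5, 307.4]
tcp_rot: [-3.13, -0.004, 1.426]
contact_force: [14.7, -3.7, -53.4]
opening: 0.208
grasp_force: 50.8
```

Run:
```python
from h import *
p,d,K,T=grab('side'); b=grab('wrist')
cv2.imwrite('pics/m7.png',np.hstack([cv2.resize(p[150:400,250:450,::-1],(400,500)),cv2.resize(b[0][150:400,220:420,::-1],(400,500))]))
s=r.sense(); print(s['eef_pos'],s['contact_force'])
```

```text
[ 595.12103521 -276.44199249  307.36186784] [ 13.73642409  -3.37498509 -53.45029865]
```

View pics/m7.png

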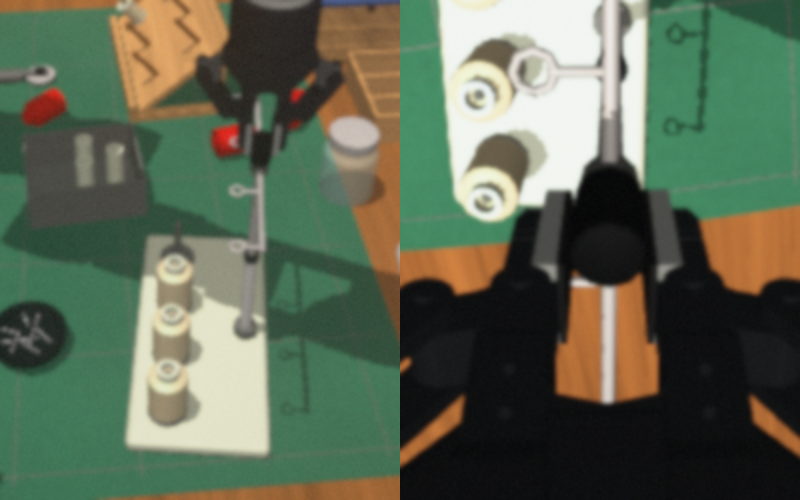

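The mast is up hard against its stop: the force is 53 N, with the knob at (260,150) in the left panel. The spools are seated at (176,265), (171,318) and (168,373). I release and verify.

>>> step_arm --moves '[{"tx": 0, "ty": 0, "tz": 0, "ax": 0, "ay": 0, "az": 0}, {"tx": 0, "ty": 0, "tz": 0, "ax": 0, "ay": 0, "az": 0}, {"tx": 0, "ty": 0, "tz": 0, "ax": 0, "ay": 0, "az": 0}]' --gripper 0.6

```text
clock: 63.98
eef_pos: [596.5, -277.9, 317.9]
tcp_rot: [-3.141, 0.001, 1.426]
contact_force: [-0.3, -0.5, -0.2]
opening: 0.605
grasp_force: 0.0
```

>>> step_arm --moves '[{"tx": 0, "ty": 0, "tz": -0.8, "ax": 0, "ay": 0, "az": 0}, {"tx": 0, "ty": 0, "tz": -0.8, "ax": 0, "ay": 0, "az": 0}, {"tx": 0, "ty": 0, "tz": -0.8, "ax": 0, "ay": 0, "az": 0}, {"tx": 0, "ty": 0, "tz": -0.8, "ax": 0, "ay": 0, "az": 0}, {"tx": 0, "ty": 0, "tz": 0, "ax": 0, "ay": 0, "az": 0}]'

```text
clock: 64.6
eef_pos: [596.8, -278.0, 398.8]
tcp_rot: [3.141, 0.001, 1.426]
contact_force: [-0.5, -0.7, -0.5]
opening: 0.598
grasp_force: 0.0
```

Run:
```python
from h import *
np.set_printoptions(precision=1,suppress=True)
for nm in('wrist','side'):
    p,d,K,T=grab(nm,'z_%s.png'%nm); P=pts(d,K,T,nm=='wrist'); q=p.astype(int)
    m=(q.max(-1)<80)&(np.hypot(P[...,0]-595,P[...,1]+277)<20)&(P[...,2]>150)&(P[...,2]<335); X=P[m]
    print(nm,len(X),np.percentile(X[:,2],[1,50,97]) if len(X) else '')
for i in range(3): stood(i)
s=r.sense(); print(s['eef_pos'],s['contact_force'])
# tub contents
p,d,K,T=grab('top'); P=pts(d,K,T); q=p.astype(int)
m=(abs(P[...,0]-422)<80)&(abs(P[...,1]+14)<66)&(q.min(-1)>120)&(P[...,2]<110); print('tub',tubpos(),[P[v,u].round(0).tolist() for v,u in zip(*np.nonzero(m))][::6])
```

```text
wrist 658 [265.  300.4 302. ]
side 171 [265.9 287.9 301.8]
wrist pin 0 297 top z 87.5 xy [ 501.6 -368.2   86.2]
side pin 0 203 top z 87.1 xy [ 500.2 -367.    86.8]
wrist pin 1 347 top z 87.2 xy [ 511.6 -299.2   86. ]
side pin 1 174 top z 87.5 xy [ 510.5 -298.9   86.3]
wrist pin 2 381 top z 87.3 xy [ 522.1 -230.4   86.2]
side pin 2 153 top z 86.6 xy [ 520.6 -228.4   86.4]
[ 596.  -277.5  395.2] [ 0.2  0.2 -0.4]
tub (np.int64(283), ((422.81353759765625, -15.034904479980469), (149.62380981445312, 119.18914794921875), 5.29964017868042)) [[475.0, -6.0, 66.0], [472.0, -2.0, 67.0], [479.0, -22.0, 10.0], [472.0, -15.0, 39.0], [467.0, -19.0, 50.0], [461.0, -19.0, 75.0], [458.0, -15.0, 67.0], [455.0, -12.0, 68.0]]
```

Run:
```python
from h import *
a=grab('top'); b=grab('side')
cv2.imwrite('pics/fin.png',np.hstack([cv2.resize(a[0][160:290,180:340,::-1],(400,325)),cv2.resize(b[0][110:270,230:430,::-1],(400,325))]))
```

```text
(no output)
```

View pics/fin.png

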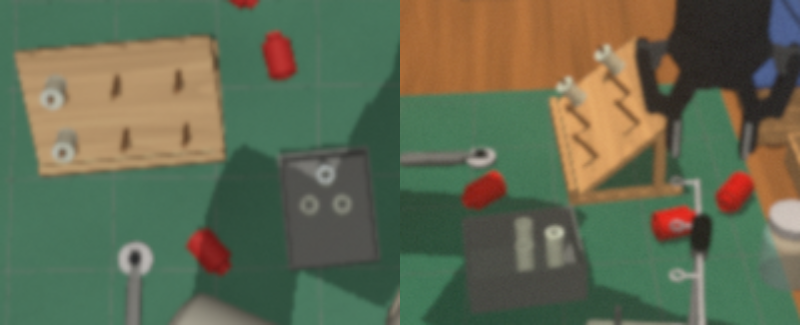

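The tub holds all three tubes, at (309,205), (342,205) and (325,174). Only the two small spools remain on the rack, and the mast is up with the gripper clear. I hand in.

```bash
python3 -c "
from h import *
print(workorder.sign_off())"
```

```text
the job is handed in; nothing more can be done
None
```

The job is handed in: the three empty tubes are in the scrap tub, the three full spools are seated on pins 0, 1 and 2, and the mast is up against its top stop. The two small spools still hang on the rack, and the rest of the table was left alone.

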